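Clear the hooping gauge and pull its sprung rod to the mark

TASK

The hooping gauge has to be held open at its length mark, but someone has hung an embroidery hoop on its rod. Lift the hoop up and off the rod and stand it on edge in the empty slot of the plywood hoop rack; then take the rod's upright grip, pull the rod out of its sleeve against the spring until the ring mark on the rod is level with the sleeve's mouth (60 mm out), and finish still holding it there, without letting go. Leave the thread cones, the bobbin tin and the screwdriver where they are.

Things in the scene. Friction and masses are not known exactly. Their poses are not given: they have to be found in the camera images.
- gauge: hooping gauge, screwed to the bench: a level aluminium sleeve tube (24 mm diameter, 155 mm long, axis 130 mm above the bench) on two grey uprights (34 mm wide, 20 mm thick) and a dark foot plate. Origin on the bench surface, straight below the sleeve's open mouth. Its own -x axis points level out of the mouth, the way the rod pulls out; the sleeve and foot lie on the +x side; z up
- mouth (a point): centre of the sleeve's open mouth, on the rod's axis, 130 mm above the bench; axes as the gauge
- rod (a joint): how far the rod is pulled out of the sleeve, m: 0 at rest, 0.060 when the ring mark is level with the mouth, hard stop at 0.100. An inner spring pulls it back with about 4 N at 0 and 9 N at 0.060; let go, it runs back to 0
- grip (a point): middle of the rod's upright grip, a black plastic block 16 mm along the rod, 20 mm across it and 58 mm tall, at the outer end of the 12 mm steel rod; the point is 32 mm above the rod's axis, the grip's top 20 mm higher still. At rest the grip's middle is 65 mm out from the mouth, along the gauge's -x; it travels with the rod. Axes as the gauge
- mark (a point): the length mark, a black ring round the steel rod (3 mm wide; this point is on the rod's axis at the ring's edge nearer the sleeve, so the ring has just come out when the point is at the mouth); at rest it is hidden in the sleeve 60 mm behind the mouth, and it travels with the rod
- hoop_tab (a point): middle of the flat clamp tab on top of the loose embroidery hoop, where it can be taken from above: 26 mm wide (hoop's y), 12 mm thick (hoop's x); it ends 16 mm above this point and meets the ring 18 mm below it; the point is 73 mm straight above the hoop's centre. Hoop's axes: x along the ring's axis, y across the tab, z up
- hoop_center (a point): centre of the hoop's ring: green plastic, outer diameter 110 mm, inner 94 mm, 12 mm thick, about 70 g. It starts hanging upright round the rod, between the sleeve's mouth and the grip, its inner edge resting on the rod's top, the rod pointing along its axis; it must rise more than 46 mm (and less than 80 mm, as the ring encloses the rod) to be drawn off over the grip, out along the rod, before it is carried away. Axes as hoop_tab
- rack: plywood hoop rack, fixed on the bench: two slots side by side, walls 60 mm high and 145 mm long (along the rack's y), 5 mm thick, end lips 40 mm high; floor 6 mm thick. Origin on the bench below the middle of the empty slot, the wider one; rack's x runs across the slots. The other slot, centred 42 mm away at +x, holds a fixed spare hoop (80 mm diameter, with a tab, reaching 120 mm above the bench), to be passed over when carrying
- slot (a point): middle of the empty slot's floor, 6 mm above the bench; the slot is 40 mm wide (rack's x) and 135 mm long inside (rack's y). The hoop stands in it with its ring axis along the rack's x (either way round), its centre then 55 to 61 mm above the bench; it may lean against a wall
- cone_a: bystander, thread cone, 62 mm diameter, 112 mm tall, standing; origin under its middle
- cone_b: bystander, thread cone like the other
- bobbin_tin: bystander, round aluminium tin, 70 mm diameter, 28 mm tall; origin under its middle
- driver: bystander, screwdriver lying on the bench, 150 mm long
There are look-alikes about, which are no part of the job. Of the things shaped like the part that bears hoop_tab, the green one is meant. Of the things shaped like the gauge, the aluminium one is meant.

How it is judged:
By the outcome, as a careful person would: the job done as asked, in the order asked, and still so for the second after the job is handed in, while the arm keeps its last pose, push and grip.
It also fails if it takes over 58 s, if anything falls off the work surface, if the arm or the gripper's body presses on something with over 40 N, if the wrist force passes 120 N, or if a joint passes its speed limit or range.

ROBOT

A 6-joint arm with a two-finger parallel gripper is mounted at the origin on the work surface. World frame = base frame: x ahead of the robot, y to its left, z up, the work surface at z = 0. Lengths are in mm, angles in rad, forces in N, time in s.
With the tool pointing down it reaches from about 350 to 975 mm from the base axis. Payload 7.1 kg.
Tool frame: the origin (TCP) lies midway between the tips of the shut fingers; the grasp point (between the pads) lies 19 mm behind it (ctrl.hold_point_z is the distance from the TCP to the grasp point, in mm); z points along the fingers, y is the direction in which the jaws open and shut (so a half turn about z gives the same grasp; the last joint's range is limited). The gripper opens to 88 mm and grips with 3 to 60 N. Pads are 20 mm wide; open, the fingers measure 115 mm over their backs; the gripper's body (75 mm by 178 mm) begins 61 mm behind the grasp point.
Start: joints at [-1.127, 0.423, 1.63, -0, 1.089, -0.019], TCP at [279.049, -559.229, 222.675] pointing down, gripper open.
Joint ranges: [-3, 3], [-0.9, 2.11], [0.09, 2.58], [-1.31, 4.45], [0.11, 2.69], [-2.54, 2.54]. Speed limits (rad/s): [2.39, 2.39, 3.01, 3.14, 3.14, 3.14].

INTERFACE

Orientations are given as a rotation vector (axis times angle).
In Python, from workcell import ctrl, eyes gives the robot as it stands.
- The arm moves only by the tool move_arm, never from a script. Its argument "deltas" is a list of rows, each a list of 6 numbers: the shift along the tool's x, y, z in mm, then the turn, a rotation vector about the tool's x, y, z in rad. A call has 1 to 5 rows; each row shifts and turns the pose as measured when the row begins, along the tool's axes as they then stand; what a row does not reach is not made up. A row lasts 1/12 s, in which the tool goes at most 41.7 mm and 7.16 degrees, less where a joint would pass 70% of its speed; a pose out of reach is approached as far as the arm can. A call is refused whole if a number of a shift passes 41.7 or a number of a turn 0.125, either way. A call with a gripper value outside its range is refused whole. "hand" is the closure, from -1 (fully open) to 1 (shut), set as the call begins (left out, the last holds). The fingers move at their own pace and stop on an object; the grip force is fixed at half the most. Time passes only in rows, so rows that do not move let the fingers close. It gives the time, the measured TCP pose, the force and the opening at its end, in the units of the state.
- ctrl.get_obs(): the state, without advancing time (a new reading comes with each control period).
- eyes.get_image(name): name is "scene" or "side" or "wrist"; returns a dict with "frame" (420x560x3 uint8, red, green, blue), "range_z" (420x560 float32, mm along the optical axis (not along the pixel's ray), 0 where there is no reading), "fx", "fy", "cx", "cy" (pixels), "cam_to_world" (4x4, takes a point from camera to world coordinates). Camera axes: x right, y down, z forward; pixel columns grow to the right and rows downward; lengths in mm; the calibration is good to about 2 mm. A picture is of the moment at which its call begins.
- ctrl.close_job(): hands the job in, once; it reports no verdict.
The state is a dict: "t": time; "qpos": joint angles; "qvel": joint speeds; "joint_torque": joint torques, N m; "ee_pos": TCP position; "orientation": TCP orientation; "ft_force": force on the tool from outside, world axes, zero at the start; "moment": the same for the moment, N m; "width": finger opening in mm.
Only numpy, scipy, OpenCV 4.12 (cv2) and the standard library are available. Lean on these libraries where they do the work, as an engineer would, in place of code of your own. Each camera call takes 0.05 s, during which the arm holds its last target.

## Working session

There is one attempt and no reset: what is moved stays moved. The work goes in short steps, Python scripts to look and compute and a tool call to move; the robot and the scene stay as the last step left them, time stands still between calls to the robot, and variables do not carry over. Pictures are saved under pics/ and viewed, and the job is handed in when it is done.

Besides the shell and the picture viewer there is one more tool, called after "Call:" as name(argument=value, ...), one argument or row to a line, values as JSON. move_arm: Moves the arm, as the interface text tells. Its arguments: {"type":"object","properties":{"deltas":{"type":"array"},"hand":{"type":"number"}},"required":["deltas"]}

```bash
ls; mkdir -p pics
cat > h.py <<'E'
import numpy as np,cv2,pickle
from workcell import ctrl,eyes
def snap(n,tag):
    d=eyes.get_image(n); pickle.dump(d,open(f'pics/{tag}.pkl','wb'))
    cv2.imwrite(f'pics/{tag}.png',cv2.cvtColor(d['frame'],cv2.COLOR_RGB2BGR)); return d
def load(tag): return pickle.load(open(f'pics/{tag}.pkl','rb'))
def pts(d):
    z=d['range_z']; v,u=np.mgrid[:z.shape[0],:z.shape[1]]
    P=np.stack([(u-d['cx'])/d['fx']*z,(v-d['cy'])/d['fy']*z,z,np.ones_like(z)],-1)@np.array(d['cam_to_world']).T
    P=P[...,:3].copy(); P[z==0]=np.nan; return P
def proj(d,p):
    c=np.linalg.inv(d['cam_to_world'])@np.append(p,1); return c[0]/c[2]*d['fx']+d['cx'],c[1]/c[2]*d['fy']+d['cy']
E
python3 - <<'E'
from h import *
a=snap('scene','s0');b=snap('side','d0')
for x in(a,b): print(np.round(x['cam_to_world'],3).tolist(),x['fx'])
print(ctrl.get_obs())
E
```

```text
pics
[[-0.192, 0.819, -0.541, 1050.198], [0.981, 0.155, -0.114, 87.024], [-0.01, -0.553, -0.833, 838.775], [0.0, 0.0, 0.0, 1.0]] 438.1459979488881
[[-0.757, -0.437, 0.486, 143.221], [-0.654, 0.495, -0.573, 530.982], [0.01, -0.751, -0.66, 724.151], [0.0, 0.0, 0.0, 1.0]] 442.26779902719244
{'t': 0.1, 'qpos': array([-1.12705442e+00,  4.23812473e-01,  1.63058109e+00, -5.00373111e-06,
        1.08862408e+00, -1.90158593e-02]), 'qvel': array([ 0.00185212, -0.00276219, -0.00258981,  0.00069943, -0.00101538,
       -0.00032766]), 'joint_torque': array([ 9.44642998e-04, -5.45610809e+01, -2.74324393e+01,  6.44757994e-02,
        1.87714101e-02, -5.40110761e-05]), 'ee_pos': array([ 278.80968851, -558.80849626,  221.96220118]), 'orientation': array([-3.05651689e+00, -7.20113959e-01,  4.78375225e-04]), 'ft_force': array([ 0.97138917, -0.28092402, -0.71712065]), 'moment': array([0.01680051, 0.00487326, 0.02091302]), 'width': 87.67085412245162}
```

View pics/s0.png

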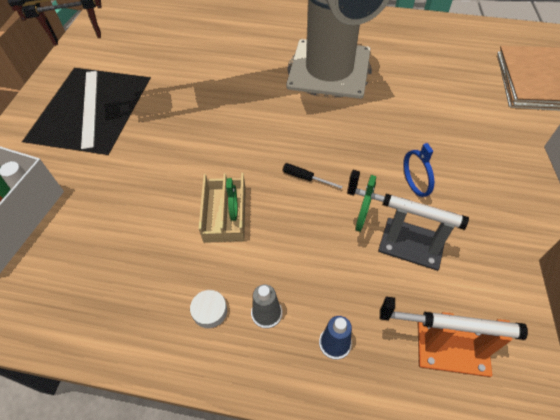

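View pics/d0.png

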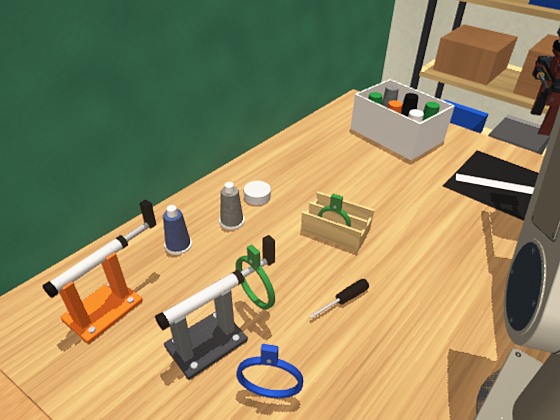

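Scene: the aluminium gauge is around (420,210) with its rod pointing left, the green hoop at (367,203), the grip at (354,182) and the rack at (223,208) with its left slot empty. I'll enlarge these and measure.

Run:
```python
from h import *
def crop(tag,u0,v0,w,h,s,out):
    im=cv2.imread(f'pics/{tag}.png')[v0:v0+h,u0:u0+w]; cv2.imwrite(out,cv2.resize(im,None,fx=s,fy=s,interpolation=cv2.INTER_CUBIC))
crop('s0',335,160,140,105,5.7,'pics/c1.png')
crop('d0',150,225,140,105,5.7,'pics/c2.png')
crop('s0',190,165,70,85,7,'pics/c3.png')
d=load('s0');P=pts(d);f=d['frame'].astype(int)
d2=load('d0');P2=pts(d2);f2=d2['frame'].astype(int)
for P,f,n in((P,f,'s'),(P2,f2,'d')):
    g=(f[...,1]>f[...,0]*1.6)&(f[...,1]>f[...,2]*1.5)&(f[...,1]>50)
    roi=(P[...,0]>350)&(P[...,0]<950)&(P[...,1]>-400)&(P[...,1]<400)&(P[...,2]>5)&(P[...,2]<260)
    k,l,st,c=cv2.connectedComponentsWithStats((g&roi).astype(np.uint8))
    for i in range(1,k):
        if st[i,4]>40:
            q=P[l==i]; print(n,st[i],np.round(np.percentile(q,[1,50,99],0)).tolist())
            t=q[q[:,2]>q[:,2].max()-25]; print('  tab',len(t),t.mean(0).round(1),t.min(0).round(1),t.max(0).round(1))
            cc=q-q.mean(0);w,V=np.linalg.eigh(cc.T@cc);print('  n',V[:,0].round(3))
    # rack by colour/height
    # sleeve: top bright points z 130..145
    s=(f.min(-1)>120)&(P[...,2]>125)&(P[...,2]<146)&roi
    k,l,st,c=cv2.connectedComponentsWithStats(s.astype(np.uint8))
    for i in range(1,k):
        if st[i,4]>30:
            q=P[l==i]; cc=q-q.mean(0);w,V=np.linalg.eigh(cc.T@cc)
            pr=cc@V[:,2]; print(n,'sleeve',st[i],q.mean(0).round(1),V[:,2].round(3),pr.min(),pr.max())
```

```text
s [357 176  19  55 322] [[492.0, 129.0, 42.0], [546.0, 138.0, 134.0], [580.0, 150.0, 179.0]]
  tab 91 [531.5 141.2 172.5] [514.8 135.6 156.1] [540.8 148.1 180.4]
  n [-0.196 -0.98  -0.02 ]
s [226 179  11  41 295] [[508.0, -148.0, 12.0], [552.0, -138.0, 76.0], [579.0, -128.0, 120.0]]
  tab 90 [ 545.6 -139.9  113.5] [ 530.3 -147.5   96.7] [ 554.9 -133.8  121.5]
  n [-0.208  0.978  0.014]
s sleeve [374 194  10   7  43] [530.8 162.  134.3] [-0.215 -0.977  0.   ] -9.256390308475497 9.483495341470352
s sleeve [389 196  73  30 806] [549.  251.5 137.7] [-0.174 -0.985  0.002] -66.24254241750461 69.4951095437028
s sleeve [393 312  32  10 188] [764.  230.3 134.2] [-0.064  0.998 -0.006] -26.477825676322734 24.632434189166553
s sleeve [ 433  313   85   25 1135] [759.9 334.7 138.3] [-0.054  0.999  0.   ] -67.64866261487148 65.26706076103008
d [319 194  31  32 278] [[501.0, -174.0, 41.0], [533.0, -138.0, 88.0], [571.0, -128.0, 120.0]]
  tab 116 [ 536.2 -137.7  111.2] [ 525.5 -148.1   97.1] [ 550.1 -131.9  121.2]
  n [-0.229  0.965 -0.124]
d [236 245  39  64 688] [[471.0, 131.0, 40.0], [513.0, 146.0, 119.0], [571.0, 157.0, 178.0]]
  tab 125 [520.9 144.7 170.8] [510.7 135.5 154.6] [536.6 150.9 179.3]
  n [ 0.169  0.986 -0.007]
d sleeve [124 223  24  17 113] [760.3 226.8 133.2] [-0.06   0.998 -0.001] -26.574167917583033 25.968769642394335
d sleeve [ 52 239  70  51 861] [751.2 336.6 136.5] [-0.056  0.998  0.   ] -70.47454170346707 63.69239413991147
d sleeve [260 259   7   7  32] [518.7 123.8 133.7] [-0.051  0.992 -0.111] -7.2117553613113365 8.023333730432828
d sleeve [241 267  13   9  63] [525.4 158.8 133.9] [-0.155 -0.987 -0.043] -11.383980758676392 12.525209606852066
d sleeve [ 163  273   75   51 1117] [538.9 254.7 136.6] [-0.174 -0.985  0.002] -65.07413917980995 71.1020027014533
```

View pics/c1.png

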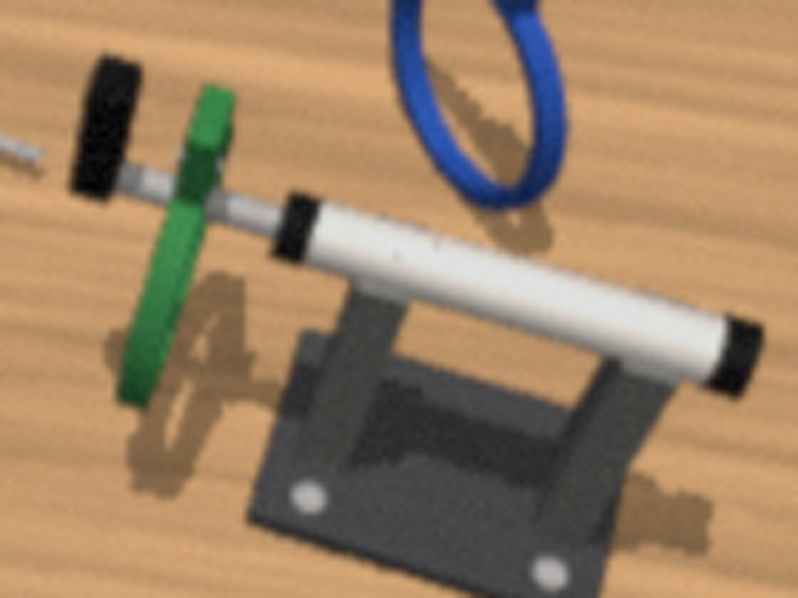

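View pics/c2.png

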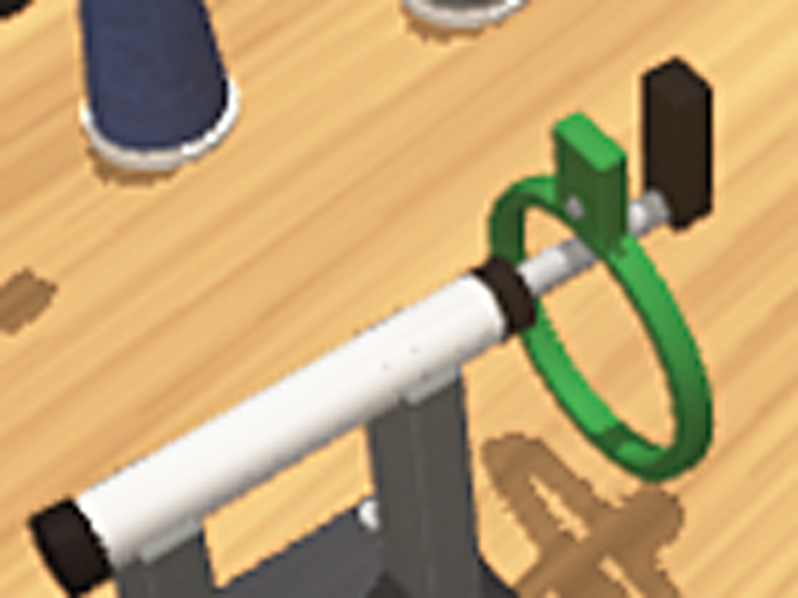

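View pics/c3.png

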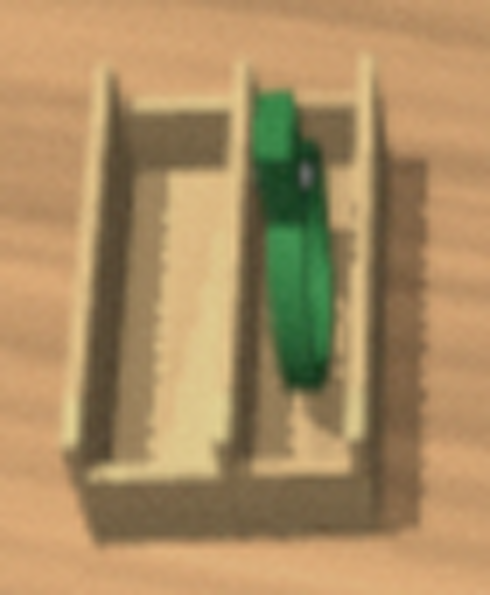

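```bash
cat > geo.py <<'E'
from h import *
u=np.array([-.174,-.985,0]);u/=np.linalg.norm(u);v=np.array([-u[1],u[0],0]);Z=np.array([0,0,1.])
mouth=np.array([530.3,174.5,130]);grip=mouth+65*u+32*Z
def box(c,ax,ay,az,l): return [c+i*l[0]/2*ax+j*l[1]/2*ay+k*l[2]/2*Z for i in(-1,1) for j in(-1,1) for k in(-1,1)]
def draw(im,d,B,s,o,col):
    p=[((np.array(proj(d,b))-o+.5)*s).astype(int) for b in B]
    for i in range(8):
        for j in (1,2,4):
            if not i&j: cv2.line(im,tuple(map(int,p[i])),tuple(map(int,p[i|j])),col,1)
E
python3 - <<'E'
from geo import *
for tag in('s0','d0'):
    d=load(tag);P=pts(d);f=d['frame'].astype(int)
    m=(f.max(-1)<60)&(P[...,2]>138)&(P[...,2]<190)&(abs(P[...,0]-519)<40)&(abs(P[...,1]-110)<40)
    q=P[m];a=(q-mouth)@u;b=(q-mouth)@v;print(tag,'grip a',np.percentile(a,[2,50,98]).round(1),'b',np.percentile(b,[2,50,98]).round(1),'z',q[:,2].max())
    m=(P[...,2]>56)&(P[...,2]<64)&(abs(P[...,0]-550)<120)&(abs(P[...,1]+160)<80)&(f[...,0]>f[...,2]*1.2)&(f[...,0]>f[...,1])
    q=P[m];print('rack top',len(q),q.min(0),q.max(0)); 
    r=cv2.minAreaRect(q[:,:2].astype(np.float32));print(r,cv2.boxPoints(r).round(1).tolist())
    # lips at z~40
    m=(P[...,2]>37)&(P[...,2]<43)&(abs(P[...,0]-550)<120)&(abs(P[...,1]+160)<80)&(f[...,0]>f[...,2]*1.2)&(f[...,0]>f[...,1])
    q=P[m];r=cv2.minAreaRect(q[:,:2].astype(np.float32));print('lip',r)
E
```

```text
s0 grip a [59.5 66.2 73.2] b [-5.5 10.1 12.4] z 183.48028950211108
rack top 423 [ 467.24074654 -223.70054827   56.00989473] [ 627.10775143 -105.01786982   62.95137282]
((545.78759765625, -164.44927978515625), (147.36729431152344, 90.49053955078125), 12.786707878112793) [[463.8999938964844, -136.60000610351562], [483.8999938964844, -224.89999389648438], [627.7000122070312, -192.3000030517578], [607.5999755859375, -104.0]]
lip ((545.6740112304688, -162.33273315429688), (148.01931762695312, 88.21878051757812), 11.95012092590332)
d0 grip a [57.5 62.  72.8] b [-10.9  -7.5   5.7] z 182.8642747064448
rack top 352 [ 463.36929024 -224.94049553   56.03976442] [ 622.84748304 -104.31227915   63.41576759]
((544.2066650390625, -162.5957489013672), (146.2528533935547, 95.47725677490234), 13.333817481994629) [[462.0, -133.0], [484.1000061035156, -225.89999389648438], [626.4000244140625, -192.1999969482422], [604.4000244140625, -99.30000305175781]]
lip ((543.0388793945312, -161.56851196289062), (146.22586059570312, 91.84980773925781), 13.2744722366333)
```

```bash
cat > plan.py <<'E'
from geo import *
from scipy.spatial.transform import Rotation as R
def plan(p,ya,n=5,hand=None,step=38,rstep=.11,k=5):
    """target TCP p, jaw-axis angle ya (mod pi)"""
    o=ctrl.get_obs();x=o['ee_pos'];r=R.from_rotvec(o['orientation'])
    y=np.array([np.cos(ya),np.sin(ya),0])
    if y@r.as_matrix()[:,1]<0:y=-y
    T=R.from_matrix(np.column_stack([np.cross(y,-Z),y,-Z]))
    D=np.array(p)-x;rv=(r.inv()*T).as_rotvec()
    m=max(int(np.ceil(max(np.linalg.norm(D)/step,np.linalg.norm(rv)/rstep))),1)
    rows=[]
    for i in range(min(m,k)):
        ri=r*R.from_rotvec(rv*i/m)
        rows.append([round(float(a),0 if False else 1) for a in ri.inv().apply(D/m)]+[round(float(a),3) for a in rv/m])
    print('t',round(o['t'],2),'pos',x.round(1),'D',D.round(1),'rv',rv.round(3),'F',o['ft_force'].round(1),'w',round(o['width'],1),'rows needed',m)
    print(rows)
E
python3 - <<'E'
from plan import *
print(grip, np.arctan2(v[1],v[0]))
tab=mouth+32*u
print(tab)
for t,n in(('s0','a'),('d0','b')):
    d=load(t); o=np.array([335,160]) if n=='a' else np.array([150,200]);s=5
    im=cv2.resize(cv2.imread(f'pics/{t}.png')[o[1]:o[1]+110,o[0]:o[0]+150],None,fx=s,fy=s,interpolation=cv2.INTER_CUBIC)
    draw(im,d,box(np.array([*tab[:2],161]),u,v,Z,(12,26,34)),s,o,(0,0,255))
    draw(im,d,box(grip-Z*9,u,v,Z,(16,20,58)),s,o,(255,0,255))
    draw(im,d,box(mouth-77.5*u,u,v,Z,(155,24,24)),s,o,(255,0,0))
    cv2.imwrite(f'pics/ov{n}.png',im)
plan([525,143,222],-.175,k=20)
E
```

```text
[518.99283209 110.49103224 162.        ] -0.1748459408261475
[524.73339426 142.98789279 130.        ]
t 0.1 pos [ 278.8 -558.8  222. ] D [246.2 701.8   0. ] rv [-0.001 -0.001 -0.933] F [ 1.  -0.3 -0.7] w 87.7 rows needed 20
[[26.7, -25.9, 0.0, -0.0, -0.0, -0.047], [27.9, -24.6, 0.0, -0.0, -0.0, -0.047], [29.0, -23.3, 0.0, -0.0, -0.0, -0.047], [30.0, -21.9, 0.0, -0.0, -0.0, -0.047], [31.0, -20.5, 0.0, -0.0, -0.0, -0.047], [31.9, -19.0, 0.0, -0.0, -0.0, -0.047], [32.8, -17.5, 0.0, -0.0, -0.0, -0.047], [33.6, -16.0, 0.0, -0.0, -0.0, -0.047], [34.3, -14.4, 0.0, -0.0, -0.0, -0.047], [34.9, -12.8, 0.0, -0.0, -0.0, -0.047], [35.5, -11.1, 0.0, -0.0, -0.0, -0.047], [36.0, -9.5, 0.0, -0.0, -0.0, -0.047], [36.4, -7.8, 0.0, -0.0, -0.0, -0.047], [36.7, -6.1, 0.0, -0.0, -0.0, -0.047], [36.9, -4.4, 0.0, -0.0, -0.0, -0.047], [37.1, -2.6, 0.0, -0.0, -0.0, -0.047], [37.2, -0.9, 0.0, -0.0, -0.0, -0.047], [37.2, 0.8, 0.0, -0.0, -0.0, -0.047], [37.1, 2.6, 0.0, -0.0, -0.0, -0.047], [36.9, 4.3, -0.0, -0.0, -0.0, -0.047]]
```

View pics/ova.png

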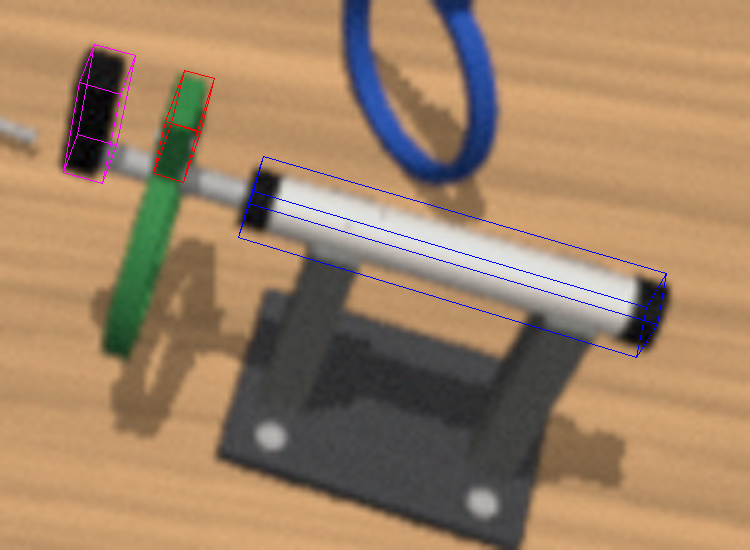

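View pics/ovb.png

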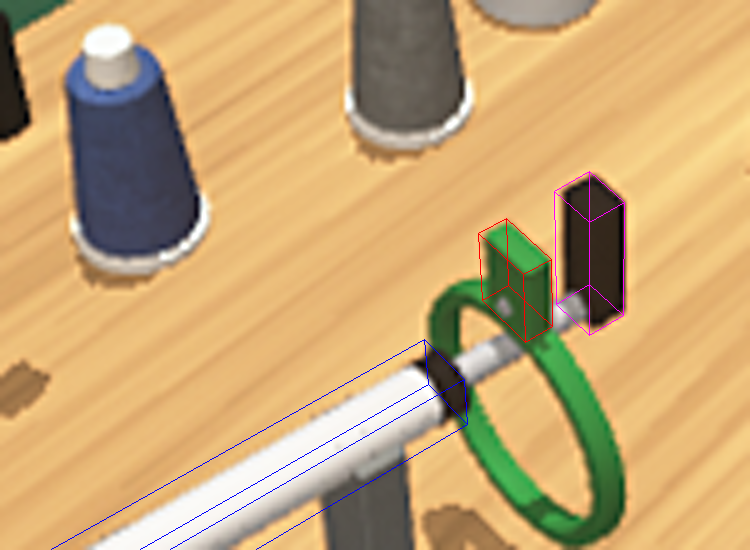

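Overlays of the tab, grip and sleeve models agree with both views to about 1–2 mm. Moving over the tab.

Call:
move_arm(
  deltas=[
    [26.7,-25.9,0,0,0,-0.047],
    [27.9,-24.6,0,0,0,-0.047],
    [29,-23.3,0,0,0,-0.047],
    [30,-21.9,0,0,0,-0.047],
    [31,-20.5,0,0,0,-0.047],
  ],
  hand=-1,
)

```text
t: 0.52
ee_pos: [339.1, -383.1, 219.5]
orientation: [-2.952, -1.074, 0.002]
ft_force: [1.4, -0.6, 0.7]
width: 87.9
```

```bash
python3 -c "
from plan import *
plan([525,143,222],-.175,k=20)"
```

```text
t 0.52 pos [ 339.1 -383.1  219.5] D [185.9 526.1   2.5] rv [-0.002  0.001 -0.698] F [ 1.4 -0.6  0.7] w 87.9 rows needed 15
[[32.0, -18.9, -0.2, -0.0, 0.0, -0.047], [32.9, -17.4, -0.2, -0.0, 0.0, -0.047], [33.7, -15.9, -0.2, -0.0, 0.0, -0.047], [34.4, -14.3, -0.2, -0.0, 0.0, -0.047], [35.0, -12.7, -0.2, -0.0, 0.0, -0.047], [35.5, -11.0, -0.2, -0.0, 0.0, -0.047], [36.0, -9.3, -0.2, -0.0, 0.0, -0.047], [36.4, -7.7, -0.2, -0.0, 0.0, -0.047], [36.7, -6.0, -0.2, -0.0, 0.0, -0.047], [37.0, -4.2, -0.2, -0.0, 0.0, -0.047], [37.1, -2.5, -0.2, -0.0, 0.0, -0.047], [37.2, -0.8, -0.2, -0.0, 0.0, -0.047], [37.2, 0.9, -0.2, -0.0, 0.0, -0.047], [37.1, 2.7, -0.2, -0.0, 0.0, -0.047], [36.9, 4.4, -0.2, -0.0, 0.0, -0.047]]
```

Call:
move_arm(
  deltas=[
    [32,-18.9,-0.5,0,0,-0.047],
    [32.9,-17.4,-0.5,0,0,-0.047],
    [33.7,-15.9,-0.5,0,0,-0.047],
    [34.4,-14.3,-0.5,0,0,-0.047],
    [35,-12.7,-0.5,0,0,-0.047],
  ],
)

```text
t: 0.93
ee_pos: [399.9, -198.0, 221.0]
orientation: [-2.796, -1.425, 0.003]
ft_force: [1.6, -0.9, 0.3]
width: 88.0
```

Call:
move_arm(
  deltas=[
    [35.5,-11,-0.5,0,0,-0.047],
    [36,-9.3,-0.5,0,0,-0.047],
    [36.4,-7.7,-0.5,0,0,-0.047],
    [36.7,-6,-0.5,0,0,-0.047],
    [37,-4.2,-0.5,0,0,-0.047],
  ],
)

```text
t: 1.35
ee_pos: [458.8, -12.0, 223.5]
orientation: [-2.6, -1.757, 0.003]
ft_force: [-0.1, -0.4, 0.7]
width: 87.9
```

```bash
python3 -c "
from plan import *
plan([525,143,222],-.175,k=20)"
```

```text
t 1.35 pos [458.8 -12.  223.5] D [ 66.2 155.   -1.5] rv [-0.004 -0.001 -0.207] F [-0.1 -0.4  0.7] w 87.9 rows needed 5
[[33.7, 0.7, 0.3, -0.001, -0.0, -0.041], [33.6, 2.1, 0.3, -0.001, -0.0, -0.041], [33.5, 3.5, 0.3, -0.001, -0.0, -0.041], [33.4, 4.9, 0.3, -0.001, -0.0, -0.041], [33.1, 6.3, 0.3, -0.001, -0.0, -0.041]]
```

Call:
move_arm(
  deltas=[
    [33.7,0.7,0,0,0,-0.041],
    [33.6,2.1,0,0,0,-0.041],
    [33.5,3.5,0,0,0,-0.041],
    [33.4,4.9,0,0,0,-0.041],
    [33.1,6.3,0,0,0,-0.041],
  ],
)

```text
t: 1.77
ee_pos: [524.2, 153.3, 222.9]
orientation: [-2.392, -2.03, 0.005]
ft_force: [0.4, -0.8, -0.1]
width: 87.7
```

```bash
python3 -c "
from plan import *
plan([525,143,222],-.175,k=20)
snap('wrist','w1')
d=load('w1');P=pts(d);f=d['frame'].astype(int)
g=(f[...,1]>f[...,0]*1.6)&(f[...,1]>f[...,2]*1.5)&(P[...,2]>165)&(P[...,2]<190)&(abs(P[...,1]-143)<40)
q=P[g];print(len(q),q.mean(0),q.min(0),q.max(0))
r=cv2.minAreaRect(q[:,:2].astype(np.float32));print(r)
"
```

```text
t 1.77 pos [524.2 153.3 222.9] D [  0.8 -10.3  -0.9] rv [-0.006 -0.001  0.012] F [ 0.4 -0.8 -0.1] w 87.7 rows needed 1
[[-10.0, 2.5, 0.9, -0.006, -0.001, 0.012]]
726 [526.84861649 145.35564145 175.57013242] [514.5682453  116.66768318 165.08982684] [539.3806333  151.60615564 179.1886171 ]
((524.8546142578125, 133.85052490234375), (32.954227447509766, 24.773082733154297), 81.20950317382812)
```

View pics/w1.png

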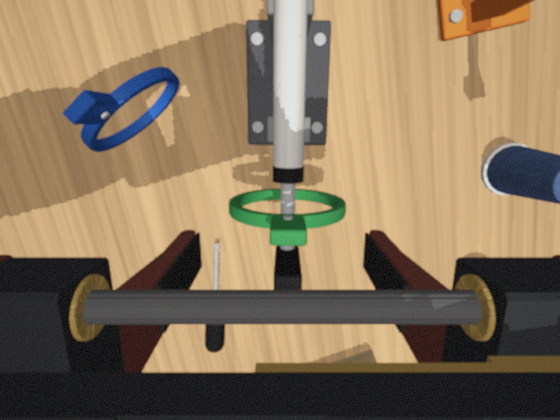

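The wrist view shows the green tab at (288,232) between the fingers, with the grip just below it and the sleeve mouth at (288,175). I'll measure the tab top.

```bash
python3 -c "
from plan import *
plan([525,143,222],-.175,k=20)
d=snap('wrist','w2');P=pts(d);f=d['frame'].astype(int)
g=(f[...,1]>f[...,0]*1.6)&(f[...,1]>f[...,2]*1.5)&(P[...,2]>174)&(P[...,2]<190)&(abs(P[...,1]-143)<14)
q=P[g];print(len(q),q.mean(0),cv2.minAreaRect(q[:,:2].astype(np.float32)))
m=(f.max(-1)<60)&(P[...,2]>175)&(P[...,2]<190)&(abs(P[...,0]-519)<40)&(abs(P[...,1]-110)<25)
q=P[m];print(len(q),q.mean(0),cv2.minAreaRect(q[:,:2].astype(np.float32)))
m=(P[...,2]>125)&(P[...,2]<146)&(f.min(-1)>110)&(P[...,1]>185)
q=P[m];c=q-q.mean(0);print(q.mean(0),np.linalg.svd(c,full_matrices=False)[2][0],q[:,1].min())
"
```

```text
t 1.82 pos [527.  158.  223.3] D [ -2.  -15.   -1.3] rv [-0.003 -0.004  0.016] F [2.  3.6 0.6] w 87.9 rows needed 1
[[-15.2, 0.5, 1.3, -0.003, -0.004, 0.016]]
576 [526.79992783 144.6777159  177.07056985] ((526.7945556640625, 144.2222137451172), (11.668346405029297, 23.509851455688477), 81.07820129394531)
271 [521.57740597 116.53823838 180.02789013] ((521.8427734375, 115.98200225830078), (6.4180450439453125, 17.602251052856445), 80.76264190673828)
[545.07353919 250.22161626 138.03030605] [ 0.17335845  0.98476314 -0.0137261 ] 185.03573069933498
```

Call:
move_arm(
  deltas=[
    [-13.5,1.5,0,0,0,0.016],
    [0,0,0,0,0,0],
  ],
)

```text
t: 2.03
ee_pos: [524.0, 141.8, 221.8]
orientation: [-2.403, -2.016, 0.005]
ft_force: [0.3, -0.1, 0.8]
width: 87.8
```

```bash
python3 -c "
from plan import *
plan([526,144,195],-.175,k=20)"
```

```text
t 2.03 pos [524.  141.8 221.8] D [  2.    2.2 -26.8] rv [-0.006 -0.001  0.   ] F [ 0.3 -0.1  0.8] w 87.8 rows needed 1
[[2.5, 1.8, 26.8, -0.006, -0.001, 0.0]]
```

Call:
move_arm(
  deltas=[
    [2,1.5,20,-0.006,0,0],
    [0,0,20,0,0,0],
    [0,0,15,0,0,0],
    [0,0,5,0,0,0],
    [0,0,0,0,0,0],
  ],
)

```text
t: 2.45
ee_pos: [524.1, 135.6, 160.9]
orientation: [2.419, 2.004, 0.0]
ft_force: [-0.2, 0.2, 0.6]
width: 88.0
```

```bash
python3 -c "
from plan import *
plan([526,144,148],-.175,k=20)"
```

```text
t 2.45 pos [524.1 135.6 160.9] D [  1.9   8.4 -12.9] rv [ 0.    -0.    -0.012] F [-0.2  0.2  0.6] w 88.0 rows needed 1
[[8.7, 0.3, 12.9, 0.0, -0.0, -0.012]]
```

Call:
move_arm(
  deltas=[
    [4,0,6,0,0,-0.006],
    [3,0,5,0,0,-0.006],
    [1,0,2,0,0,0],
    [0,0,0,0,0,0],
  ],
)

```text
t: 2.78
ee_pos: [526.3, 141.9, 148.8]
orientation: [2.409, 2.015, 0.003]
ft_force: [-0.8, -0.4, 0.1]
width: 87.9
```

```bash
python3 -c "
from plan import *
plan([526,144,148],-.175,k=20)"
```

```text
t 2.78 pos [526.3 141.9 148.8] D [-0.3  2.1 -0.8] rv [ 0.002 -0.001 -0.003] F [-0.8 -0.4  0.1] w 87.9 rows needed 1
[[2.0, -0.7, 0.8, 0.002, -0.001, -0.003]]
```

Call:
move_arm(
  deltas=[
    [2,0,1,0,0,0],
    [0,0,0,0,0,0],
    [0,0,0,0,0,0],
    [0,0,0,0,0,0],
    [0,0,0,0,0,0],
  ],
  hand=1,
)

```text
t: 3.2
ee_pos: [527.7, 145.0, 149.2]
orientation: [2.407, 2.015, 0.007]
ft_force: [0.4, -0.5, -0.6]
width: 57.7
```

Call:
move_arm(
  deltas=[
    [0,0,0,0,0,0],
    [0,0,0,0,0,0],
  ],
)

```text
t: 3.37
ee_pos: [527.8, 145.1, 149.4]
orientation: [2.407, 2.015, 0.008]
ft_force: [-0.0, 0.6, 0.8]
width: 44.4
```

```bash
python3 -c "
from plan import *
plan([526,144,212],-.175,k=20)
snap('scene','s1')
snap('side','d1')
a=[cv2.imread('pics/%s1.png'%c)[y:y+150,x:x+150] for c,x,y in(('s',320,120),('d',180,200))]
cv2.imwrite('pics/m1.png',cv2.resize(np.hstack(a),None,fx=2.6,fy=2.6,interpolation=2))
"
```

```text
t 3.37 pos [527.8 145.1 149.4] D [-1.8 -1.1 62.6] rv [ 0.005 -0.002 -0.001] F [-0.   0.6  0.8] w 44.4 rows needed 2
[[-0.6, -0.6, -31.3, 0.003, -0.001, -0.001], [-0.6, -0.7, -31.3, 0.003, -0.001, -0.001]]
```

View pics/m1.png

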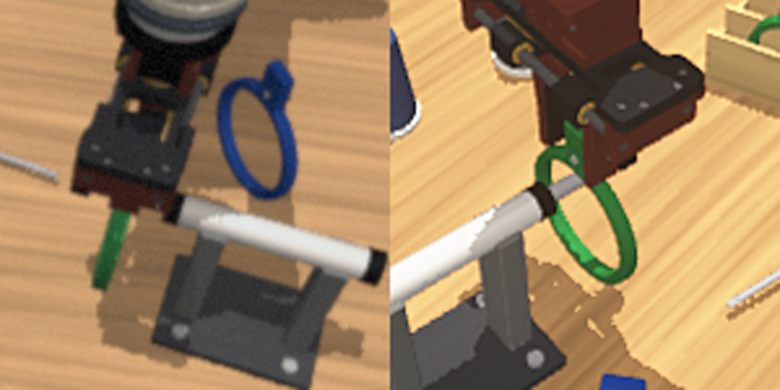

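The fingers are still closing around the tab.

Call:
move_arm(
  deltas=[
    [0,0,0,0.005,0,0],
    [0,0,0,0,0,0],
    [0,0,0,0,0,0],
    [0,0,0,0,0,0],
    [0,0,0,0,0,0],
  ],
)

```text
t: 3.88
ee_pos: [527.7, 145.0, 149.4]
orientation: [-2.407, -2.015, -0.002]
ft_force: [-0.3, 0.6, 0.0]
width: 26.0
```

```bash
python3 -c "
from plan import *
plan([526,144,212],-.175,k=20)"
```

```text
t 3.88 pos [527.7 145.  149.4] D [-1.7 -1.  62.6] rv [-0.001 -0.002 -0.002] F [-0.3  0.6  0. ] w 26.0 rows needed 2
[[-0.6, -0.8, -31.3, -0.0, -0.001, -0.001], [-0.6, -0.8, -31.3, -0.0, -0.001, -0.001]]
```

Tab gripped (26.0 mm). Lifting about 63 mm.

Call:
move_arm(
  deltas=[
    [0,0,-10,0,0,0],
    [0,0,-18,0,0,0],
    [0,0,-18,0,0,0],
    [0,0,-8,0,0,0],
    [0,0,0,0,0,0],
  ],
)

```text
t: 4.3
ee_pos: [526.8, 144.5, 206.2]
orientation: [-2.406, -2.015, 0.003]
ft_force: [0.2, -0.7, -0.1]
width: 25.6
```

```bash
python3 -c "
from plan import *
plan([527,144,212],-.175,k=20)"
```

```text
t 4.3 pos [526.8 144.5 206.2] D [ 0.2 -0.5  5.8] rv [-0.003 -0.001 -0.002] F [ 0.2 -0.7 -0.1] w 25.6 rows needed 1
[[-0.5, 0.2, -5.8, -0.003, -0.001, -0.002]]
```

Call:
move_arm(
  deltas=[
    [0,0,-5,0,0,0],
    [0,0,0,0,0,0],
  ],
)

```text
t: 4.47
ee_pos: [527.0, 144.5, 212.0]
orientation: [-2.407, -2.015, 0.001]
ft_force: [0.7, -0.3, -0.2]
width: 25.4
```

```bash
python3 -c "
from plan import *
plan([527+110*u[0],144+110*u[1],212],-.175,k=20)
snap('scene','s2')
snap('side','d2')
a=[cv2.imread('pics/%s2.png'%c)[y:y+150,x:x+150] for c,x,y in(('s',320,120),('d',180,180))]
cv2.imwrite('pics/m2.png',cv2.resize(np.hstack(a),None,fx=2.6,fy=2.6,interpolation=2))
"
```

```text
t 4.47 pos [527.  144.5 212. ] D [ -19.1 -108.8    0. ] rv [-0.002 -0.001 -0.002] F [ 0.7 -0.3 -0.2] w 25.4 rows needed 3
[[-36.8, 0.1, -0.1, -0.001, -0.0, -0.001], [-36.8, 0.1, -0.0, -0.001, -0.0, -0.001], [-36.8, 0.1, -0.0, -0.001, -0.0, -0.001]]
```

View pics/m2.png

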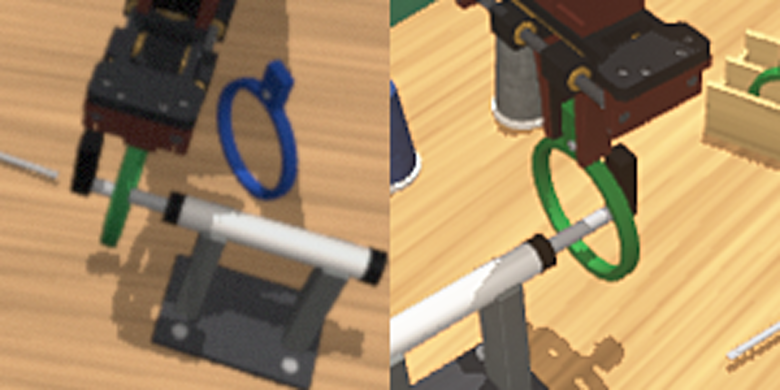

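The hoop is raised, with the grip and rod inside the ring. Drawing it off along the rod.

Call:
move_arm(
  deltas=[
    [-12,0,0,0,0,0],
    [-20,0,0,0,0,0],
    [-25,0,0,0,0,0],
    [-25,0,0,0,0,0],
    [-22,0,0,0,0,0],
  ],
)

```text
t: 4.98
ee_pos: [505.3, 39.4, 207.1]
orientation: [-2.396, -2.021, 0.011]
ft_force: [0.3, -0.4, -0.7]
width: 25.9
```

```bash
python3 -c "
from plan import *
plan([507,35,212],-.175,k=20)
snap('side','d3')"
```

```text
t 4.98 pos [505.3  39.4 207.1] D [ 1.7 -4.4  4.9] rv [-0.01   0.001  0.006] F [ 0.3 -0.4 -0.7] w 25.9 rows needed 1
[[-4.1, 2.4, -4.9, -0.01, 0.001, 0.006]]
```

View pics/d3.png

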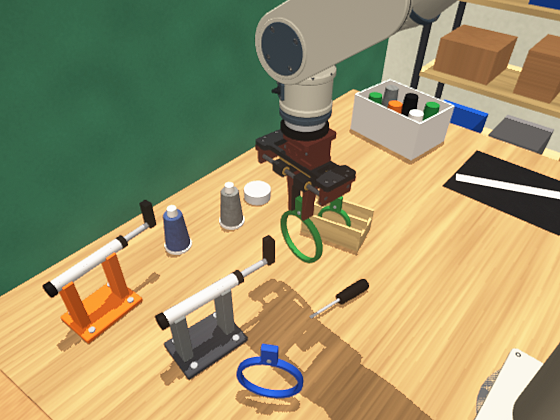

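Hoop is off the rod. Raising it, then carrying it over the rack.

Call:
move_arm(
  deltas=[
    [0,2,-15,-0.01,0,0],
    [0,0,-22,0,0,0],
    [0,0,-15,0,0,0],
  ],
)

```text
t: 5.28
ee_pos: [502.5, 32.9, 257.0]
orientation: [-2.404, -2.016, 0.017]
ft_force: [0.7, -0.5, 0.7]
width: 25.5
```

```bash
python3 -c "
from plan import *
plan([549.3,-182.5,265],.224,k=20,step=30)"
```

```text
t 5.28 pos [502.5  32.9 257. ] D [  46.8 -215.4    8. ] rv [-0.011  0.004 -0.399] F [ 0.7 -0.5  0.7] w 25.5 rows needed 8
[[-25.5, 10.4, -1.0, -0.001, 0.0, -0.05], [-26.0, 9.2, -1.0, -0.001, 0.0, -0.05], [-26.4, 7.9, -1.0, -0.001, 0.0, -0.05], [-26.8, 6.5, -1.0, -0.001, 0.0, -0.05], [-27.1, 5.2, -1.0, -0.001, 0.0, -0.05], [-27.3, 3.8, -1.0, -0.001, 0.0, -0.05], [-27.4, 2.5, -1.0, -0.001, 0.0, -0.05], [-27.5, 1.1, -1.0, -0.001, 0.0, -0.05]]
```

Call:
move_arm(
  deltas=[
    [-20,10.4,-1,-0.001,0,-0.05],
    [-26,9.2,-1,-0.001,0,-0.05],
    [-26.4,7.9,-1,-0.001,0,-0.05],
    [-26.8,6.5,-1,-0.001,0,-0.05],
    [-27.1,5.2,-1,-0.001,0,-0.05],
  ],
)

```text
t: 5.7
ee_pos: [536.1, -95.9, 270.9]
orientation: [2.112, 2.319, -0.001]
ft_force: [0.3, -0.5, -0.5]
width: 25.9
```

```bash
python3 -c "
from plan import *
plan([549.3,-182.5,265],.224,k=20,step=25)"
```

```text
t 5.7 pos [536.1 -95.9 270.9] D [ 13.2 -86.6  -5.9] rv [ 0.003  0.004 -0.131] F [ 0.3 -0.5 -0.5] w 25.9 rows needed 4
[[-21.9, 1.3, 1.6, 0.001, 0.001, -0.033], [-21.9, 0.5, 1.5, 0.001, 0.001, -0.033], [-21.9, -0.2, 1.5, 0.001, 0.001, -0.033], [-21.9, -0.9, 1.5, 0.001, 0.001, -0.033]]
```

Call:
move_arm(
  deltas=[
    [-21,1.3,1,0,0,-0.033],
    [-21,0.5,1,0,0,-0.033],
    [-20,0,1,0,0,-0.033],
    [-10,0,0,0,0,-0.02],
    [0,0,0,0,0,0],
  ],
)

```text
t: 6.12
ee_pos: [550.1, -174.7, 272.8]
orientation: [1.958, 2.442, 0.0]
ft_force: [-0.7, 0.1, -1.0]
width: 26.1
```

```bash
python3 -c "
from plan import *
plan([549.3,-182.5,200],.224,k=20,step=25)
a=snap('scene','s4')
snap('side','d4')
snap('wrist','w4')
a=[cv2.imread('pics/%s4.png'%c)[y:y+150,x:x+150] for c,x,y in(('s',150,110),('d',250,130))]
cv2.imwrite('pics/m4.png',cv2.resize(np.hstack(a),None,fx=2.6,fy=2.6,interpolation=2))
"
```

```text
t 6.12 pos [ 550.1 -174.7  272.8] D [ -0.8  -7.8 -72.8] rv [ 0.007  0.009 -0.005] F [-0.7  0.1 -1. ] w 26.1 rows needed 3
[[-2.3, -1.0, 24.3, 0.002, 0.003, -0.002], [-2.3, -0.9, 24.3, 0.002, 0.003, -0.002], [-2.4, -0.9, 24.3, 0.002, 0.003, -0.002]]
```

View pics/m4.png

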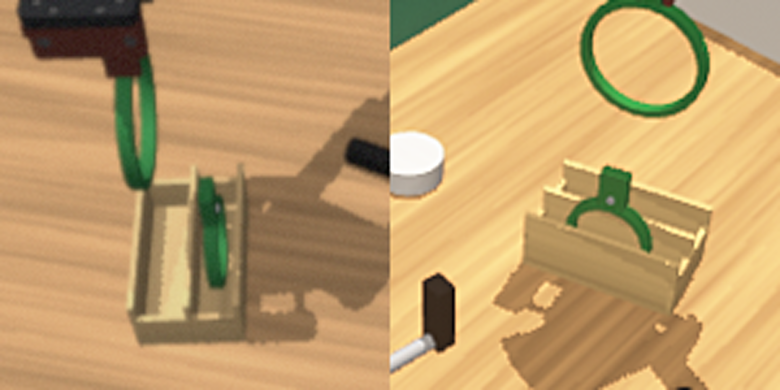

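View pics/w4.png

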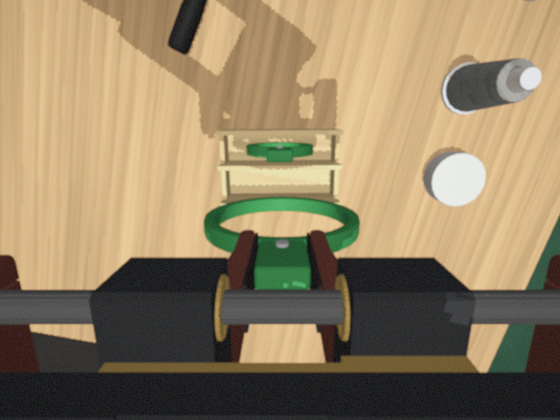

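The hoop is above the empty slot with its plane parallel to the rack walls. I'll measure the hoop relative to the slot.

```bash
python3 -c "
from plan import *
L=np.array([.975,.2215,0]);W=np.array([-.2215,.975,0]);S=np.array([549.3,-182.5,6])
for t in('s4','d4','w4'):
    d=load(t);P=pts(d);f=d['frame'].astype(int)
    g=(f[...,1]>f[...,0]*1.6)&(f[...,1]>f[...,2]*1.5)&(P[...,2]>135)&(P[...,2]<290)&(abs(P[...,1]+180)<60)
    k,l,st,c=cv2.connectedComponentsWithStats(g.astype(np.uint8)); i=1+st[1:,4].argmax()
    q=P[l==i];q=q[q[:,2]<262];c=q-np.median(q,0);V=np.linalg.svd(c,full_matrices=False)[2]
    a=(q-S)@L;b=(q-S)@W;print(t,len(q),'n',V[2].round(3),'L',np.percentile(a,[1,99]).round(1),'W',np.percentile(b,[1,50,99]).round(1),'z',np.percentile(q[:,2],[1,99]).round(1))
plan([549.3,-182.5,200],.224,k=20,step=25)
"
```

```text
s4 403 n [-0.215  0.977 -0.011] L [-45.9  56.8] W [-0.8  4.3  8.9] z [164.1 261.5]
d4 455 n [-0.223  0.975 -0.022] L [-53.5  50.6] W [-0.1  9.8 14.2] z [162.2 261.7]
w4 3114 n [-0.215  0.976 -0.032] L [-47.   52.5] W [ 2.1  8.9 13.5] z [163.9 258.8]
t 6.27 pos [ 549.5 -172.4  272.4] D [ -0.2 -10.1 -72.4] rv [ 0.006  0.007 -0.005] F [-0.4  0.5 -1.3] w 26.1 rows needed 3
[[-3.1, -1.0, 24.2, 0.002, 0.002, -0.002], [-3.1, -0.9, 24.1, 0.002, 0.002, -0.002], [-3.2, -0.9, 24.1, 0.002, 0.002, -0.002]]
```

Call:
move_arm(
  deltas=[
    [-4,-1,10,0.003,0.003,0],
    [-4,-1,18,0.003,0.003,0],
    [-1,0,18,0,0,0],
    [0,0,15,0,0,0],
    [0,0,0,0,0,0],
  ],
)

```text
t: 6.68
ee_pos: [549.9, -178.1, 209.2]
orientation: [1.959, 2.453, 0.001]
ft_force: [-0.2, 0.4, -0.2]
width: 25.9
```

```bash
python3 -c "
from plan import *
plan([549.3,-182.5,126],.224,k=20,step=25)
"
```

```text
t 6.68 pos [ 549.9 -178.1  209.2] D [ -0.6  -4.4 -83.2] rv [ 0.002  0.002 -0.001] F [-0.2  0.4 -0.2] w 25.9 rows needed 4
[[-1.0, -0.4, 20.8, 0.0, 0.0, -0.0], [-1.0, -0.4, 20.8, 0.0, 0.0, -0.0], [-1.0, -0.4, 20.8, 0.0, 0.0, -0.0], [-1.0, -0.4, 20.8, 0.0, 0.0, -0.0]]
```

Call:
move_arm(
  deltas=[
    [-3,-0.5,10,0,0,0],
    [-1.5,0,16,0,0,0],
    [0,0,16,0,0,0],
    [0,0,10,0,0,0],
    [0,0,0,0,0,0],
  ],
)

```text
t: 7.1
ee_pos: [551.3, -181.2, 155.0]
orientation: [1.955, 2.455, 0.002]
ft_force: [-0.6, -0.7, -1.0]
width: 25.5
```

```bash
python3 -c "
from plan import *
plan([549.3,-182.5,126],.224,k=20,step=25)
a=snap('scene','s5')
snap('side','d5')
a=[cv2.imread('pics/%s5.png'%c)[y:y+150,x:x+150] for c,x,y in(('s',150,110),('d',250,130))]
cv2.imwrite('pics/m5.png',cv2.resize(np.hstack(a),None,fx=2.6,fy=2.6,interpolation=2))
"
```

```text
t 7.1 pos [ 551.3 -181.2  155. ] D [ -2.   -1.3 -29. ] rv [0.003 0.002 0.002] F [-0.6 -0.7 -1. ] w 25.5 rows needed 2
[[-0.4, -1.2, 14.5, 0.002, 0.001, 0.001], [-0.4, -1.2, 14.5, 0.002, 0.001, 0.001]]
```

View pics/m5.png

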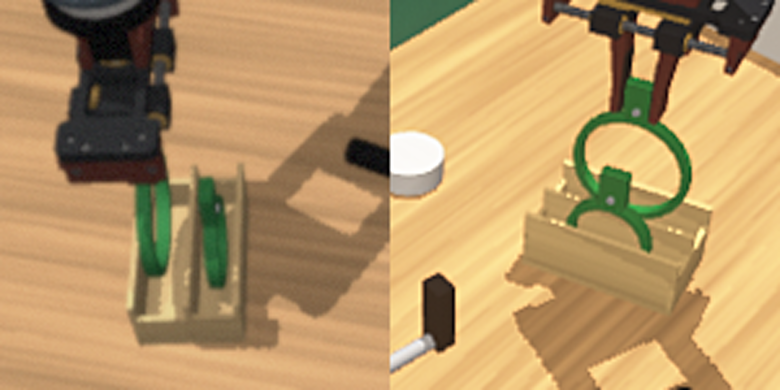

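```bash
python3 -c "
from plan import *
L=np.array([.975,.2215,0]);W=np.array([-.2215,.975,0]);S=np.array([549.3,-182.5,6])
for t in('s5','d5'):
    d=load(t);P=pts(d);f=d['frame'].astype(int)
    b=(P-S)@W;a=(P-S)@L
    g=(f[...,1]>f[...,0]*1.6)&(f[...,1]>f[...,2]*1.5)&(P[...,2]>30)&(P[...,2]<120)&(abs(b)<22)
    q=P[g];print(t,len(q),'L',np.percentile(a[g],[1,99]).round(1),'W',np.percentile(b[g],[1,50,99]).round(1),'z',q[:,2].min())
    m=(P[...,2]>50)&(P[...,2]<63)&(abs(a)<60)&(abs(b)<80)&(f[...,0]>f[...,2]*1.2)&(f[...,0]>f[...,1])
    print(np.histogram(b[m],bins=np.arange(-40,75,3)))
    m=(P[...,2]>2)&(P[...,2]<11)&(abs(a)<50)&(abs(b)<23)
    print('floor',np.percentile(b[m],[2,98]))
"
```

```text
s5 211 L [-41.6  56.2] W [-7.7 -2.   2.7] z 44.37025092206636
(array([ 0,  0,  0,  0, 24, 29, 19,  0,  0,  0,  0,  0,  0,  0,  1,  0,  0,
        0,  0, 31, 65, 35,  0,  0,  0,  0,  0,  0,  0,  0,  0,  0, 11, 61,
       45,  0,  0,  0]), array([-40, -37, -34, -31, -28, -25, -22, -19, -16, -13, -10,  -7,  -4,
        -1,   2,   5,   8,  11,  14,  17,  20,  23,  26,  29,  32,  35,
        38,  41,  44,  47,  50,  53,  56,  59,  62,  65,  68,  71,  74]))
floor [-21.47399206   9.25040966]
d5 206 L [-54.1  50.4] W [-7.3  2.6  6.3] z 46.68832943998416
(array([  0,   0,   0,   1,   5,  21,  57,  24,   0,   0,   0,   0,   0,
         1,   3,   0,   0,   0,   0,   2,  25,  66,  31,   0,   0,   0,
         0,   0,   1,   3,   0,   0,   1,  25, 109,  94,   1,   0]), array([-40, -37, -34, -31, -28, -25, -22, -19, -16, -13, -10,  -7,  -4,
        -1,   2,   5,   8,  11,  14,  17,  20,  23,  26,  29,  32,  35,
        38,  41,  44,  47,  50,  53,  56,  59,  62,  65,  68,  71,  74]))Traceback (most recent call last):
  File "<string>", line 12, in <module>
    print('floor',np.percentile(b[m],[2,98]))
                  ~~~~~~~~~~~~~^^^^^^^^^^^^^
    return _quantile_unchecked(
        a, q, axis, out, overwrite_input, method, keepdims, weights)
    return _ureduce(a,
                    func=_quantile_ureduce_func,
    ...<5 lines>...
                    overwrite_input=overwrite_input,
                    method=method)
    r = func(a, **kwargs)
    result = _quantile(arr,
                       quantiles=q,
    ...<2 lines>...
                       out=out,
                       weights=wgt)
    slices_having_nans = np.isnan(arr[-1, ...])
                                  ~~~^^^^^^^^^
IndexError: index -1 is out of bounds for axis 0 with size 0
```

The slot walls sit at −22 and +23 mm about the hoop, so it is centred. Lowering it.

Call:
move_arm(
  deltas=[
    [0,-0.5,10,0,0,0],
    [0,-0.5,12,0,0,0],
    [0,0,6,0,0,0],
    [0,0,2,0,0,0],
    [0,0,0,0,0,0],
  ],
)

```text
t: 7.62
ee_pos: [553.4, -182.5, 126.7]
orientation: [1.951, 2.449, 0.006]
ft_force: [0.4, 0.3, 0.3]
width: 25.5
```

Call:
move_arm(
  deltas=[
    [0,0,3,0,0,0],
    [0,0,1.5,0,0,0],
  ],
)

```text
t: 7.78
ee_pos: [553.6, -182.6, 122.1]
orientation: [1.95, 2.449, 0.006]
ft_force: [0.2, -0.3, -1.0]
width: 25.6
```

Call:
move_arm(
  deltas=[
    [0,-2,2,0,0,0],
    [0,-1,1.5,0,0,0],
  ],
)

```text
t: 7.95
ee_pos: [552.4, -183.8, 120.3]
orientation: [1.948, 2.446, 0.008]
ft_force: [-2.0, 1.5, 20.9]
width: 25.9
```

```bash
python3 -c "
from plan import *
plan([549.3,-182.5,119],.224,k=20,step=25)
snap('side','d6')
cv2.imwrite('pics/m6.png',cv2.resize(cv2.imread('pics/d6.png')[130:280,250:400],None,fx=4,fy=4,interpolation=2))
"
```

```text
t 7.95 pos [ 552.4 -183.8  120.3] D [-3.1  1.3 -1.3] rv [0.013 0.008 0.002] F [-2.   1.5 20.9] w 25.9 rows needed 1
[[2.0, -2.8, 1.2, 0.013, 0.008, 0.002]]
```

View pics/m6.png

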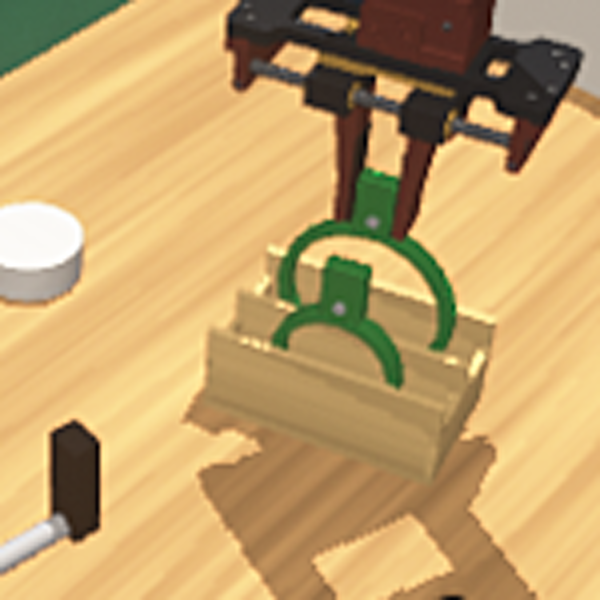

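Contact with the floor (21 N), so I'm easing off and releasing.

Call:
move_arm(
  deltas=[
    [0,0,-0.8,0,0,0],
    [0,0,0,0,0,0],
  ],
)

```text
t: 8.17
ee_pos: [552.8, -184.1, 122.3]
orientation: [1.947, 2.445, 0.009]
ft_force: [-0.5, -0.6, -1.0]
width: 25.5
```

Call:
move_arm(
  deltas=[
    [0,0,0,0,0,0],
    [0,0,0,0,0,0],
    [0,0,0,0,0,0],
    [0,0,0,0,0,0],
    [0,0,0,0,0,0],
  ],
  hand=-0.5,
)

```text
t: 8.58
ee_pos: [552.6, -184.2, 122.1]
orientation: [1.947, 2.445, 0.009]
ft_force: [-0.1, 1.0, 0.2]
width: 55.6
```

```bash
python3 -c "
from plan import *
plan([552,-182.5,260],.224,k=20,step=25)
snap('side','d7')
cv2.imwrite('pics/m7.png',cv2.resize(cv2.imread('pics/d7.png')[130:280,250:400],None,fx=4,fy=4,interpolation=2))
"
```

```text
t 8.58 pos [ 552.6 -184.2  122.1] D [ -0.6   1.7 137.9] rv [0.015 0.009 0.002] F [-0.1  1.   0.2] w 55.6 rows needed 6
[[0.1, 0.3, -23.0, 0.002, 0.002, 0.0], [0.1, 0.2, -23.0, 0.002, 0.002, 0.0], [0.2, 0.2, -23.0, 0.002, 0.002, 0.0], [0.2, 0.1, -23.0, 0.002, 0.002, 0.0], [0.2, 0.1, -23.0, 0.002, 0.002, 0.0], [0.3, 0.0, -23.0, 0.002, 0.002, 0.0]]
```

View pics/m7.png

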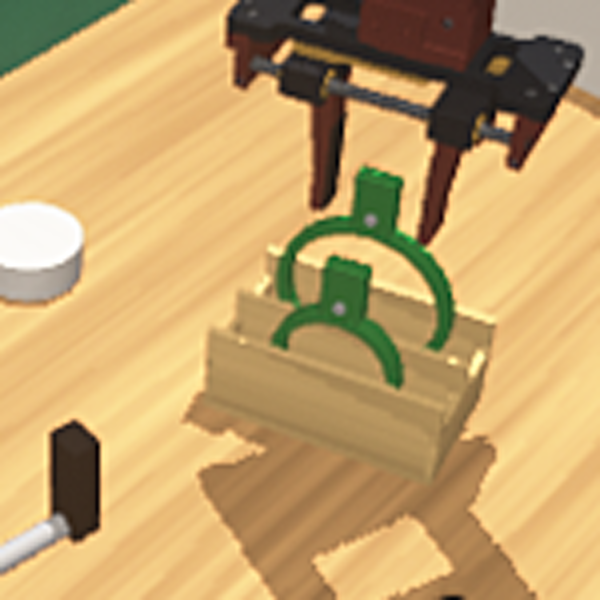

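The hoop stands in the slot, released. Retreating straight up.

Call:
move_arm(
  deltas=[
    [0,0,-15,0,0,0],
    [0,0,-22,0,0,0],
    [0,0,-28,0,0,0],
    [0,0,-30,0,0,0],
    [0,0,-10,0,0,0],
  ],
)

```text
t: 9.05
ee_pos: [548.0, -182.6, 226.0]
orientation: [1.954, 2.453, 0.003]
ft_force: [1.9, 0.6, 0.2]
width: 66.2
```

```bash
python3 -c "
from plan import *
L=np.array([.975,.2215,0]);W=np.array([-.2215,.975,0]);S=np.array([549.3,-182.5,6])
plan([519.5,112,230],-.175-np.pi/2,k=20,step=38)
for t,c in(('s8','scene'),('d8','side')):
    d=snap(c,t);P=pts(d);f=d['frame'].astype(int)
    b=(P-S)@W;a=(P-S)@L
    g=(f[...,1]>f[...,0]*1.6)&(f[...,1]>f[...,2]*1.5)&(P[...,2]>20)&(P[...,2]<160)&(abs(b)<22)
    q=P[g];print(t,len(q),'L',np.percentile(a[g],[1,99]).round(1),'W',np.percentile(b[g],[1,50,99]).round(1),'z',q[:,2].min(),q[:,2].max())
a=[cv2.imread('pics/%s8.png'%c)[y:y+150,x:x+150] for c,x,y in(('s',150,110),('d',250,130))]
cv2.imwrite('pics/m8.png',cv2.resize(np.hstack(a),None,fx=2.6,fy=2.6,interpolation=2))
"
```

```text
t 9.05 pos [ 548.  -182.6  226. ] D [-28.5 294.6   4. ] rv [ 0.003  0.006 -1.17 ] F [1.9 0.6 0.2] w 66.2 rows needed 11
[[26.7, 3.5, -0.4, 0.0, 0.001, -0.106], [26.2, 6.3, -0.4, 0.0, 0.001, -0.106], [25.3, 9.0, -0.4, 0.0, 0.001, -0.106], [24.2, 11.7, -0.4, 0.0, 0.001, -0.106], [22.9, 14.2, -0.4, 0.0, 0.001, -0.106], [21.2, 16.5, -0.4, 0.0, 0.001, -0.106], [19.4, 18.7, -0.4, 0.0, 0.001, -0.106], [17.3, 20.6, -0.4, 0.0, 0.001, -0.106], [15.0, 22.3, -0.4, 0.0, 0.001, -0.106], [12.5, 23.8, -0.4, 0.0, 0.001, -0.106], [9.9, 25.0, -0.4, 0.0, 0.001, -0.106]]
s8 384 L [-43.7  58.7] W [-10.9  -5.   -1.1] z 20.15637597861746 149.90215647451566
d8 375 L [-51.5  52.2] W [-10.8  -1.1   3. ] z 30.955563087570226 149.5134218945028
```

View pics/m8.png

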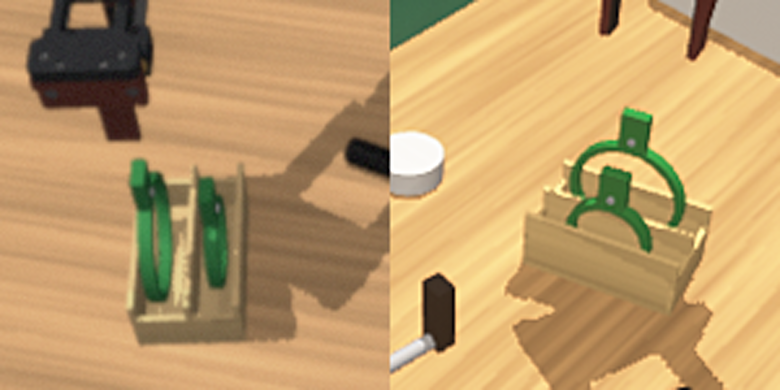

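The hoop stands upright in the slot: top at 150 mm, centre at about 61. Moving to the grip with the jaws turned along the rod.

Call:
move_arm(
  deltas=[
    [26.7,3.5,-1,0,0,-0.106],
    [26.2,6.3,-1,0,0,-0.106],
    [25.3,9,-1,0,0,-0.106],
    [24.2,11.7,-1,0,0,-0.106],
    [22.9,14.2,-1,0,0,-0.106],
  ],
)

```text
t: 9.57
ee_pos: [530.7, -48.2, 220.6]
orientation: [-1.226, -2.891, 0.004]
ft_force: [0.7, -0.1, 0.9]
width: 65.9
```

```bash
python3 -c "
from plan import *
plan([519.5,112,230],-.175-np.pi/2,k=20,step=34)"
```

```text
t 9.57 pos [530.7 -48.2 220.6] D [-11.2 160.2   9.4] rv [-0.003 -0.001 -0.628] F [ 0.7 -0.1  0.9] w 65.9 rows needed 6
[[20.5, 17.2, -1.6, -0.0, -0.0, -0.105], [18.6, 19.3, -1.6, -0.0, -0.0, -0.105], [16.5, 21.1, -1.6, -0.0, -0.0, -0.105], [14.2, 22.7, -1.6, -0.0, -0.0, -0.105], [11.7, 24.0, -1.6, -0.0, -0.0, -0.105], [9.2, 25.1, -1.6, -0.0, -0.0, -0.105]]
```

Call:
move_arm(
  deltas=[
    [20.5,17.2,-2,0,0,-0.105],
    [18.6,19.3,-2,0,0,-0.105],
    [16.5,21.1,-2,0,0,-0.105],
    [14.2,22.7,-2,0,0,-0.105],
    [11.7,24,-2,0,0,-0.105],
  ],
)

```text
t: 9.98
ee_pos: [512.7, 91.2, 219.9]
orientation: [-0.391, -3.1, 0.007]
ft_force: [0.5, -0.5, 0.5]
width: 65.5
```

```bash
python3 -c "
from plan import *
plan([519.5,112,230],-.175-np.pi/2,k=20,step=34)"
```

```text
t 9.98 pos [512.7  91.2 219.9] D [ 6.8 20.8 10.1] rv [-0.006 -0.017 -0.076] F [ 0.5 -0.5  0.5] w 65.5 rows needed 1
[[-1.2, 21.8, -10.3, -0.006, -0.017, -0.076]]
```

Call:
move_arm(
  deltas=[
    [-1,12,-3,-0.004,-0.01,-0.076],
    [0,0,0,0,0,0],
    [0,0,0,0,0,0],
  ],
)

```text
t: 10.23
ee_pos: [513.0, 107.2, 217.2]
orientation: [-0.254, -3.116, 0.004]
ft_force: [0.4, 0.2, -0.1]
width: 65.9
```

```bash
python3 -c "
from plan import *
plan([519.5,112,195],-.175-np.pi/2,k=20,step=34)
for t,c in(('s9','scene'),('d9','side'),('w9','wrist')):
    d=snap(c,t);P=pts(d);f=d['frame'].astype(int)
    m=(f.max(-1)<60)&(P[...,2]>138)&(P[...,2]<187)&(abs(P[...,0]-519)<18)&(abs(P[...,1]-110)<18)
    q=P[m];a=(q-mouth)@u;b=(q-mouth)@v
    if len(q):print(t,len(q),'grip a',np.percentile(a,[2,50,98]).round(1),'b',np.percentile(b,[2,50,98]).round(1),'z',q[:,2].max())
plan([519.5,112,195],-.175-np.pi/2,k=20,step=34)
"
```

```text
t 10.23 pos [513.  107.2 217.2] D [  6.5   4.8 -22.2] rv [-0.004 -0.015  0.012] F [ 0.4  0.2 -0.1] w 65.9 rows needed 1
[[-6.0, 5.9, 22.1, -0.004, -0.015, 0.012]]
s9 153 grip a [59.6 66.2 72.9] b [-6.3 10.2 12.3] z 182.89227761031077
d9 255 grip a [57.6 61.5 72.8] b [-10.9  -7.7   6.4] z 183.51052421473548
w9 886 grip a [58.8 65.4 72. ] b [-8.8 -4.5  9.6] z 182.94095611078845
t 10.38 pos [513.6 106.1 217.9] D [  5.9   5.9 -22.9] rv [-0.004 -0.014  0.01 ] F [-0.8 -0.6  0.4] w 66.1 rows needed 1
[[-5.2, 6.9, 22.8, -0.004, -0.014, 0.01]]
```

View pics/w9.png

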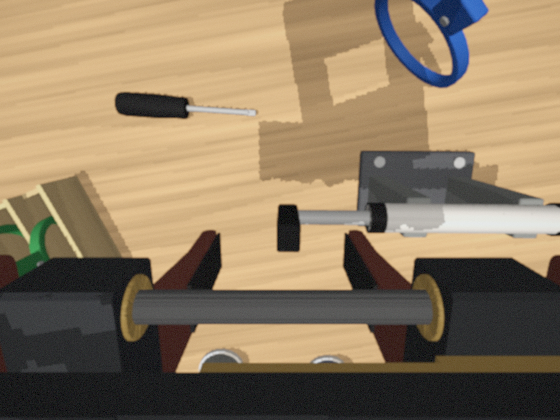

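The wrist view shows the grip at (288,228) between the fingers, whose mid is about 282. Both agree with the estimate near (519,110). Descending.

Call:
move_arm(
  deltas=[
    [-3,2.5,8,0,-0.01,0.005],
    [-2,1.5,8,0,0,0],
    [0,0,5,0,0,0],
    [0,0,0,0,0,0],
  ],
)

```text
t: 10.72
ee_pos: [519.5, 105.6, 195.1]
orientation: [-0.28, -3.125, 0.006]
ft_force: [-0.2, -0.9, 0.6]
width: 65.9
```

```bash
python3 -c "
from plan import *
plan([519,110.3,146],-.175-np.pi/2,k=20,step=34)"
```

```text
t 10.72 pos [519.5 105.6 195.1] D [ -0.5   4.7 -49.1] rv [-0.004 -0.004 -0.004] F [-0.2 -0.9  0.6] w 65.9 rows needed 2
[[0.6, 2.4, 24.5, -0.002, -0.002, -0.002], [0.6, 2.3, 24.5, -0.002, -0.002, -0.002]]
```

Call:
move_arm(
  deltas=[
    [0.5,4,10,-0.002,-0.002,0],
    [0,1.5,15,0,0,0],
    [0,0,12,0,0,0],
    [0,0,6,0,0,0],
    [0,0,0,0,0,0],
  ],
)

```text
t: 11.13
ee_pos: [520.2, 110.2, 148.9]
orientation: [-0.287, -3.127, 0.002]
ft_force: [0.3, -0.9, 0.4]
width: 66.1
```

```bash
python3 -c "
from plan import *
plan([519,110.3,146],-.175-np.pi/2,k=20,step=34)"
```

```text
t 11.13 pos [520.2 110.2 148.9] D [-1.2  0.1 -2.9] rv [-0.002 -0.001 -0.008] F [ 0.3 -0.9  0.4] w 66.1 rows needed 1
[[1.2, -0.2, 2.9, -0.002, -0.001, -0.008]]
```

Call:
move_arm(
  deltas=[
    [1,0,3,0,0,-0.008],
    [0,0,0,0,0,0],
    [0,0,0,0,0,0],
    [0,0,0,0,0,0],
    [0,0,0,0,0,0],
  ],
  hand=1,
)

```text
t: 11.55
ee_pos: [519.7, 110.6, 146.6]
orientation: [-0.273, -3.129, 0.001]
ft_force: [-0.9, 0.2, 0.2]
width: 35.9
```

Call:
move_arm(
  deltas=[
    [0,0,0,0,0,0],
    [0,0,0,0,0,0],
    [0,0,0,0,0,0],
    [0,0,0,0,0,0],
  ],
)

```text
t: 11.88
ee_pos: [520.0, 109.1, 147.6]
orientation: [0.272, 3.129, -0.005]
ft_force: [1.3, 3.4, -4.6]
width: 15.8
```

```bash
python3 -c "
from plan import *
o=ctrl.get_obs();print(o['ee_pos'],o['ft_force'],o['width'],(o['ee_pos']-mouth)@u,(o['ee_pos']-mouth)@v)
snap('side','d10')
cv2.imwrite('pics/m10.png',cv2.resize(cv2.imread('pics/d10.png')[180:330,180:330],None,fx=4,fy=4,interpolation=2))
"
```

```text
[520.04674382 109.13164525 147.58652906] [ 1.34454304  3.37871026 -4.64181529] 15.81721886020041 66.15532616933804 1.2743172079655964
```

View pics/m10.png

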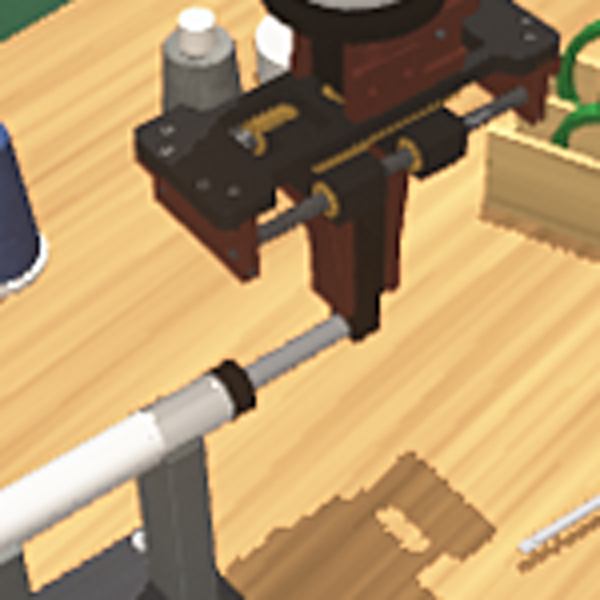

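Gripped (15.8 mm), at rest. Pulling along tool −y.

Call:
move_arm(
  deltas=[
    [0,-8,0,0,0,0],
    [0,-12,0,0,0,0],
    [0,-12,0,0,0,0],
    [0,-10,0,0,0,0],
    [0,-5,0,0,0,0],
  ],
)

```text
t: 12.35
ee_pos: [512.5, 65.5, 147.5]
orientation: [0.27, 3.127, 0.007]
ft_force: [1.4, 9.1, -3.3]
width: 16.1
```

```bash
python3 -c "
from plan import *
o=ctrl.get_obs();print(o['ee_pos'],o['ft_force'],o['moment'],o['width'],(o['ee_pos']-mouth)@u,(o['ee_pos']-mouth)@v)
g=np.array([520.,109.1,147.6])+60*u
plan(g,-.175-np.pi/2)
"
```

```text
[512.47158887  65.46740351 147.47103061] [ 1.41963175  9.06125944 -3.28802541] [ 0.50514626 -0.15301473 -0.01563335] 16.09285987284367 110.47158141836432 1.4103335782054287
t 12.35 pos [512.5  65.5 147.5] D [ -2.9 -15.5   0.1] rv [0.005 0.002 0.003] F [ 1.4  9.1 -3.3] w 16.1 rows needed 1
[[0.2, -15.7, -0.2, 0.005, 0.002, 0.003]]
```

Call:
move_arm(
  deltas=[
    [0,-6,0,0.004,0.002,0.002],
    [0,-4,0,0,0,0],
    [0,-2,0,0,0,0],
    [0,0,0,0,0,0],
    [0,0,0,0,0,0],
  ],
)

```text
t: 12.77
ee_pos: [510.7, 55.4, 147.4]
orientation: [0.273, 3.127, 0.012]
ft_force: [1.5, 7.8, -3.0]
width: 16.1
```

```bash
python3 -c "
from plan import *
o=ctrl.get_obs();print(o['ee_pos'],o['ft_force'],o['width'],(o['ee_pos']-mouth)@u,(o['ee_pos']-mouth)@v)
for t,c in(('s11','scene'),('d11','side'),('w11','wrist')): snap(c,t)
o=ctrl.get_obs();print(o['ee_pos'],o['ft_force'],(o['ee_pos']-mouth)@u)
a=[cv2.imread('pics/%s11.png'%c)[y:y+80,x:x+80] for c,x,y in(('s',330,150),('d',210,230))]
cv2.imwrite('pics/m11.png',cv2.resize(np.hstack(a),None,fx=5,fy=5,interpolation=2))
"
```

```text
[510.68847932  55.36793628 147.43318149] [ 1.48954658  7.7988152  -3.01546615] 16.102978135239958 120.7272489782383 1.4112777361166335
[510.70853296  55.49287848 147.42466079] [ 0.82808171  7.63331957 -2.28568708] 120.60072326828714
```

View pics/m11.png

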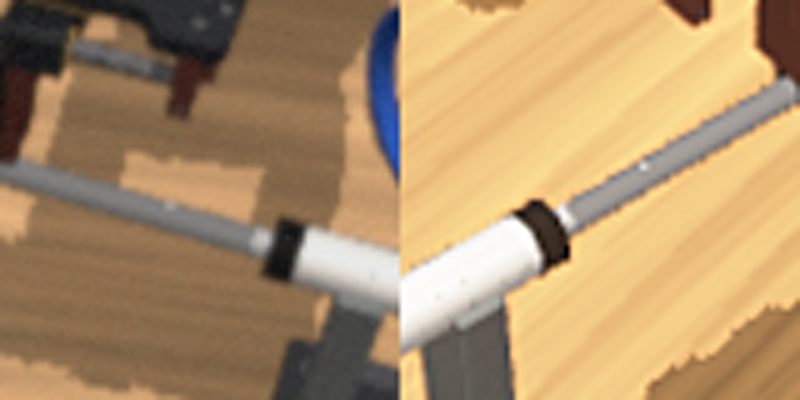

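View pics/w11.png

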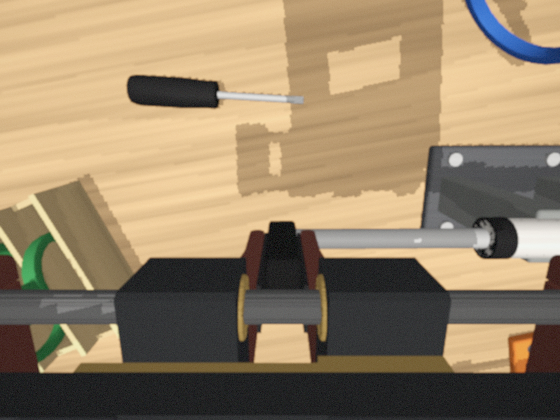

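About 54–55 mm out and the ring isn't visible yet. Pulling a bit more.

Call:
move_arm(
  deltas=[
    [0,-3.5,0,0,0,0],
    [0,-2,0,0,0,0],
    [0,0,0,0,0,0],
    [0,0,0,0,0,0],
  ],
)

```text
t: 13.25
ee_pos: [510.3, 52.9, 147.4]
orientation: [0.271, 3.126, 0.02]
ft_force: [1.8, 8.5, -3.7]
width: 16.3
```

```bash
cat > look.py <<'E'
from plan import *
import sys
n=sys.argv[1]
o=ctrl.get_obs();print(o['t'],o['ee_pos'],o['ft_force'],o['width'],(o['ee_pos']-mouth)@u,(o['ee_pos']-mouth)@v)
for t,c in(('s','scene'),('d','side'),('w','wrist')): snap(c,t+n)
o=ctrl.get_obs();print(o['ee_pos'],o['ft_force'],(o['ee_pos']-mouth)@u)
a=[cv2.resize(cv2.imread('pics/%s%s.png'%(c,n))[y:y+s,x:x+s],(400,400),interpolation=2) for c,x,y,s in(('s',365,180,40),('d',225,260,40))]
w=cv2.resize(cv2.imread(f'pics/w{n}.png')[205:275,420:560],(400,200),interpolation=2)
cv2.imwrite(f'pics/m{n}.png',np.vstack([np.hstack(a),np.hstack([w,w*0])]))
E
python3 look.py 12
```

```text
13.25 [510.29566371  52.85655055 147.41502076] [ 1.75231226  8.45200006 -3.68488257] 16.341596833986962 123.26867728338746 1.4613229385750868
[510.29625952  52.93355101 147.41905171] [ 2.2081616   8.89986149 -2.72792804] 123.19274718052814
```

View pics/m12.png

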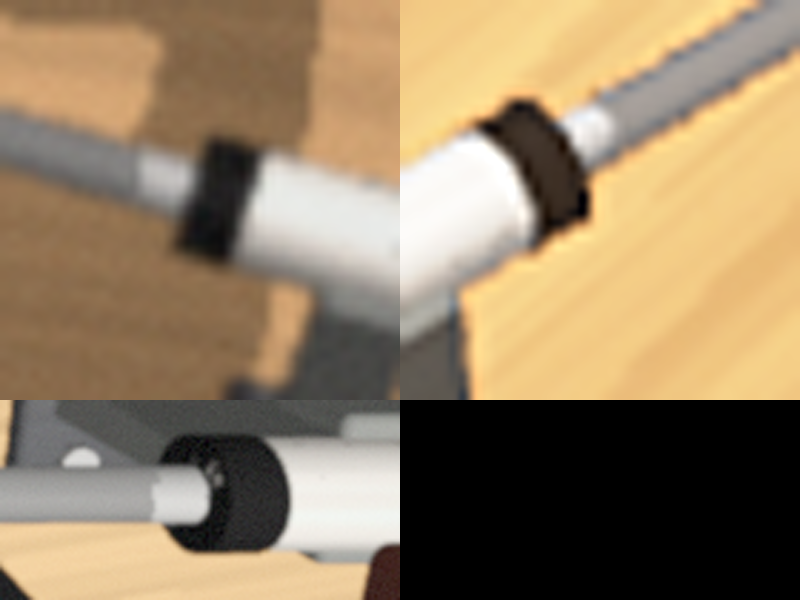

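Call:
move_arm(
  deltas=[
    [0,-2.5,0,0.01,0,0],
    [0,-1.5,0,0,0,0],
    [0,0,0,0,0,0],
  ],
)

```text
t: 13.65
ee_pos: [510.1, 51.4, 147.4]
orientation: [0.27, 3.126, 0.011]
ft_force: [1.5, 7.9, -3.2]
width: 16.3
```

```bash
python3 look.py 13
```

```text
13.65 [510.05443132  51.35071441 147.44303743] [ 1.46079811  7.94029543 -3.22330894] 16.26427782204908 124.79351839791319 1.4857184157780192
[510.07185359  51.47904425 147.44058332] [ 1.6600785   7.70595    -3.36257436] 124.6641144438495
```

View pics/m13.png

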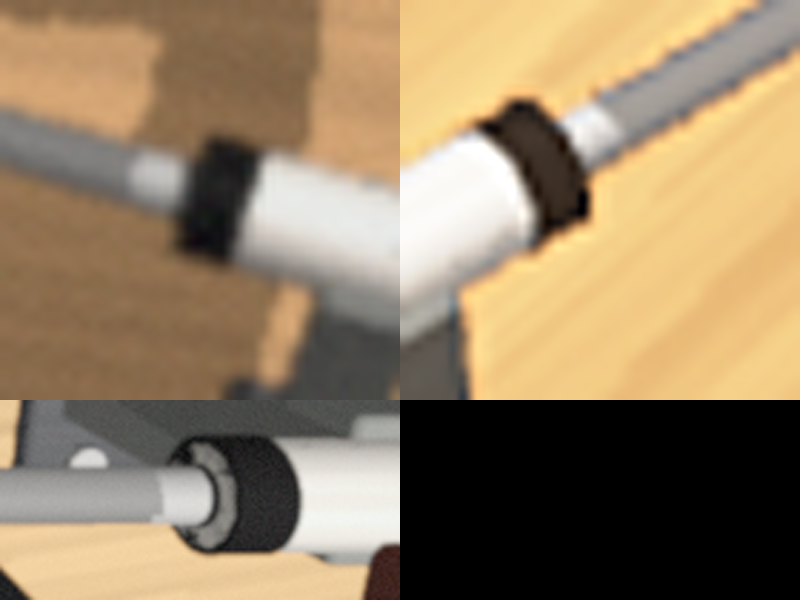

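The wrist view shows a thin dark ring just starting to emerge at the mouth, at crop (213,495). Pulling a little more and zooming in.

Call:
move_arm(
  deltas=[
    [0,-2.5,0,0.01,0,0],
    [0,-1.5,0,0,0,0],
    [0,0,0,0,0,0],
  ],
)

```text
t: 14.05
ee_pos: [509.9, 50.5, 147.5]
orientation: [0.272, 3.126, 0.005]
ft_force: [2.4, 8.6, -3.7]
width: 16.0
```

```bash
sed -i "s/^w=cv2.*/w=np.hstack([cv2.resize(cv2.imread(f'pics\/w{k}.png')[215:255,470:510],(400,400),interpolation=2) for k in (int(n)-1,n)])/; s/np.hstack(\[w,w\*0\])/w/" look.py; sed -i "s/(400,400),interpolation=2) for c/(400,200),interpolation=2) for c/;s/\[y:y+s,x:x+s\]/[y+8:y+s-12,x:x+s]/" look.py; python3 look.py 14
```

```text
14.05 [509.89695645  50.45491077 147.46594729] [ 2.39224041  8.55454706 -3.69391978] 15.973850220877098 125.70305779289313 1.4864753177691066
[509.88590677  50.55809584 147.45677924] [ 1.77878864  8.55053714 -3.40792358] 125.60336811736987
```

View pics/m14.png

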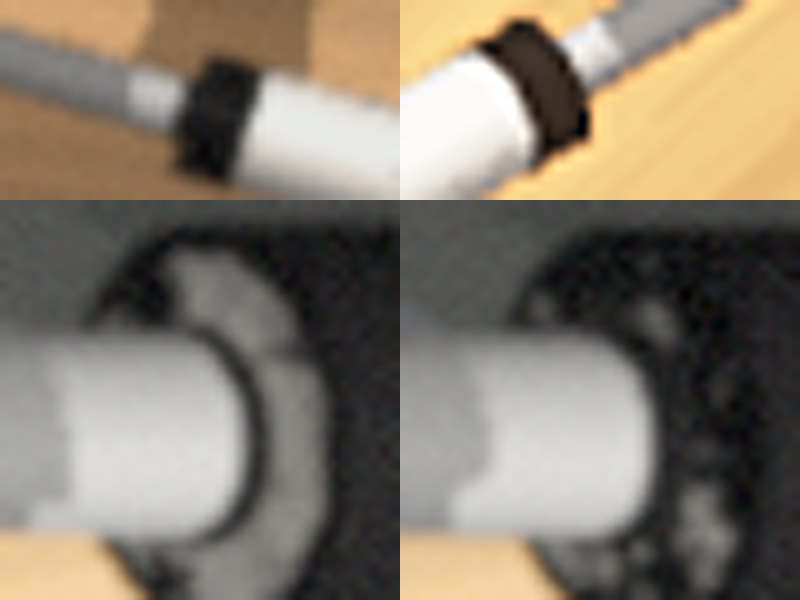

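```bash
cat > z.py <<'E'
from h import *
import sys
A=[]
for k in sys.argv[2:]:
    im=cv2.imread(f'pics/w{k}.png')[215:255,465:515].astype(float)
    A.append(cv2.resize(np.clip(255*(im/255)**.6*1.1,0,255).astype(np.uint8),(375,300),interpolation=2))
cv2.imwrite(sys.argv[1],np.vstack([np.hstack(A[:2]),np.hstack(A[2:4])]))
E
python3 z.py pics/z1.png 11 12 13 14
```

```text
(no output)
```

View pics/z1.png

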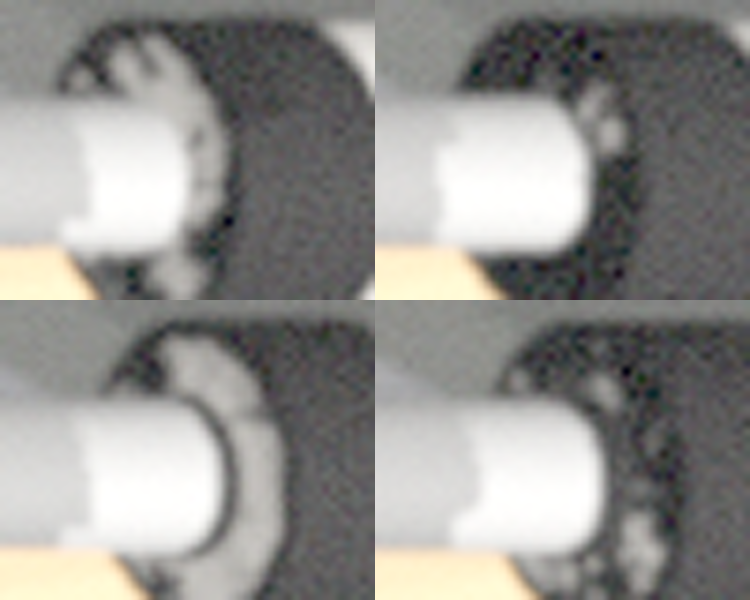

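```bash
cat > ax.py <<'E'
from geo import *
import sys
for k in sys.argv[1:]:
    d=load('w'+k);g=cv2.cvtColor(d['frame'],cv2.COLOR_RGB2GRAY).astype(float)
    c=np.array(d['cam_to_world'])[:3,3];m=mouth
    w=c-m;w-=(w@u)*u;w/=np.linalg.norm(w);s=np.cross(u,w)
    p=lambda a,r:np.array(proj(d,m+a*u+r*w))
    e6,e12,p10=p(0,6),p(0,12),p(10,6)
    ax=(p10-e6)/10
    print(k,'hole',e6.round(1),'faceedge',e12.round(1),'axial px/mm',ax.round(2),'rod dia px',np.linalg.norm(np.array(proj(d,m+6*s))-np.array(proj(d,m-6*s))).round(1))
    # profile along row near e6 averaged 3 rows
    y=int(round(e6[1]));prof=g[y-1:y+2].mean(0);x0=int(e6[0])-12
    print('  row',y,x0,prof[x0:x0+30].astype(int).tolist())
E
python3 ax.py 11 12 13 14
```

```text
11 hole [491.1 234.9] faceedge [498.2 234.9] axial px/mm [-1.74  0.01] rod dia px 20.4
  row 235 479 [199, 200, 200, 200, 199, 200, 200, 200, 199, 191, 161, 123, 110, 118, 115, 90, 54, 29, 36, 41, 41, 44, 42, 39, 41, 40, 43, 40, 42, 46]
12 hole [494.7 234.7] faceedge [501.9 234.7] axial px/mm [-1.73  0.01] rod dia px 20.4
  row 235 482 [200, 201, 201, 200, 200, 200, 200, 200, 200, 193, 158, 101, 61, 63, 58, 44, 30, 21, 33, 38, 42, 44, 40, 42, 40, 42, 44, 40, 43, 41]
13 hole [498.1 235.1] faceedge [505.5 235.1] axial px/mm [-1.74  0.  ] rod dia px 20.4
  row 235 486 [198, 198, 198, 198, 197, 199, 192, 155, 90, 50, 88, 120, 134, 131, 119, 103, 72, 37, 33, 41, 43, 39, 40, 38, 39, 45, 40, 41, 43, 39]
14 hole [500.5 235.2] faceedge [507.8 235.2] axial px/mm [-1.75  0.  ] rod dia px 20.5
  row 235 488 [197, 196, 197, 198, 197, 182, 139, 72, 35, 37, 38, 31, 24, 36, 35, 20, 21, 21, 31, 38, 40, 38, 38, 39, 42, 39, 41, 42, 40, 43]
```

Wrist-profile analysis: the ring was about 1.5 mm out at picture 13 and is about 2.5 mm of 3 now, so the rod is roughly 59.5 mm out. One fine nudge.

Call:
move_arm(
  deltas=[
    [0,-2,0,0,0,0],
    [0,-1.2,0,0,0,0],
    [0,-0.5,0,0,0,0],
  ],
)

```text
t: 14.45
ee_pos: [509.8, 49.6, 147.4]
orientation: [0.271, 3.125, 0.013]
ft_force: [1.8, 9.2, -3.2]
width: 15.5
```

```bash
python3 look.py 15; python3 ax.py 14 15; python3 z.py pics/z2.png 12 13 14 15
```

```text
14.45 [509.76231515  49.56538283 147.42854322] [ 1.78038275  9.23871889 -3.19770048] 15.53434987133853 126.60244513481575 1.508625950938821
[509.7394467   49.60151754 147.41974604] [ 1.52771475  8.90384375 -3.37947216] 126.57083947031285
14 hole [500.5 235.2] faceedge [507.8 235.2] axial px/mm [-1.75  0.  ] rod dia px 20.5
  row 235 488 [197, 196, 197, 198, 197, 182, 139, 72, 35, 37, 38, 31, 24, 36, 35, 20, 21, 21, 31, 38, 40, 38, 38, 39, 42, 39, 41, 42, 40, 43]
15 hole [501.4 234.8] faceedge [508.8 234.8] axial px/mm [-1.74  0.  ] rod dia px 20.4
  row 235 489 [199, 199, 198, 187, 146, 79, 38, 40, 47, 67, 80, 78, 81, 84, 88, 83, 62, 32, 30, 40, 43, 41, 45, 43, 40, 42, 44, 41, 41, 43]
```

View pics/z2.png

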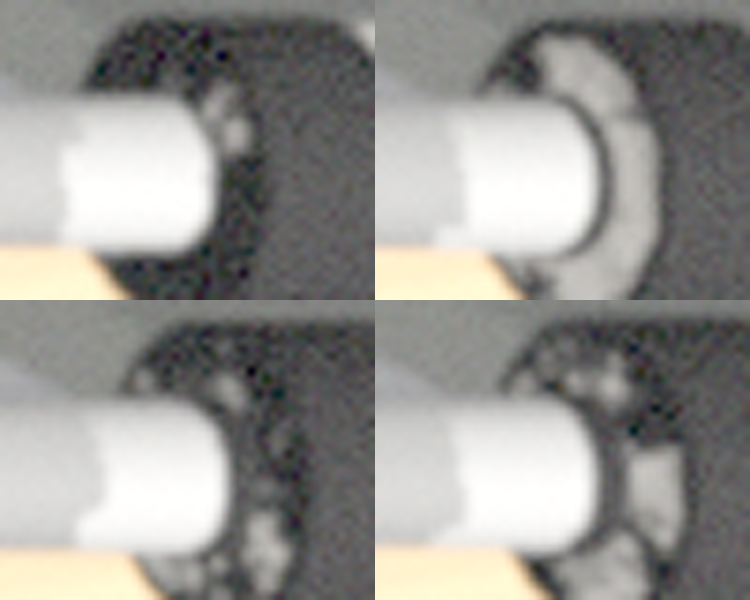

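Estimates for 60 mm are TCP a≈125.9 (ring edge) and 126.15 (rest + 60); I'm at 126.57. Easing back a fraction.

Call:
move_arm(
  deltas=[
    [0,-0.3,0,0,0,0],
    [0,-0.3,0,0,0,0],
  ],
)

```text
t: 14.77
ee_pos: [509.9, 50.5, 147.4]
orientation: [0.271, 3.124, 0.017]
ft_force: [2.2, 7.8, -3.5]
width: 16.1
```

```bash
python3 look.py 16; python3 ax.py 16; python3 z.py pics/z3.png 13 14 15 16; python3 -c "
from plan import *
plan([510,50,147.4],-.175-np.pi/2)"
```

```text
14.7667 [509.89057916  50.47939808 147.41295335] [ 2.22156931  7.80022515 -3.4733121 ] 16.115619205241316 125.68005320795501 1.4759355275869175
[509.94183057  50.52285205 147.44279574] [ 2.03085201  8.07504206 -3.41563679] 125.62834625349122
16 hole [499.3 234.7] faceedge [506.6 234.6] axial px/mm [-1.73  0.01] rod dia px 20.4
  row 235 487 [200, 199, 200, 200, 197, 172, 114, 54, 41, 36, 41, 25, 27, 27, 27, 32, 28, 24, 34, 43, 38, 39, 41, 38, 43, 43, 42, 43, 43, 42]
t 14.92 pos [509.9  50.5 147.4] D [ 0.1 -0.5 -0. ] rv [0.011 0.005 0.002] F [ 2.   8.1 -3.4] w 16.2 rows needed 1
[[-0.1, -0.5, 0.0, 0.011, 0.005, 0.002]]
```

View pics/z3.png

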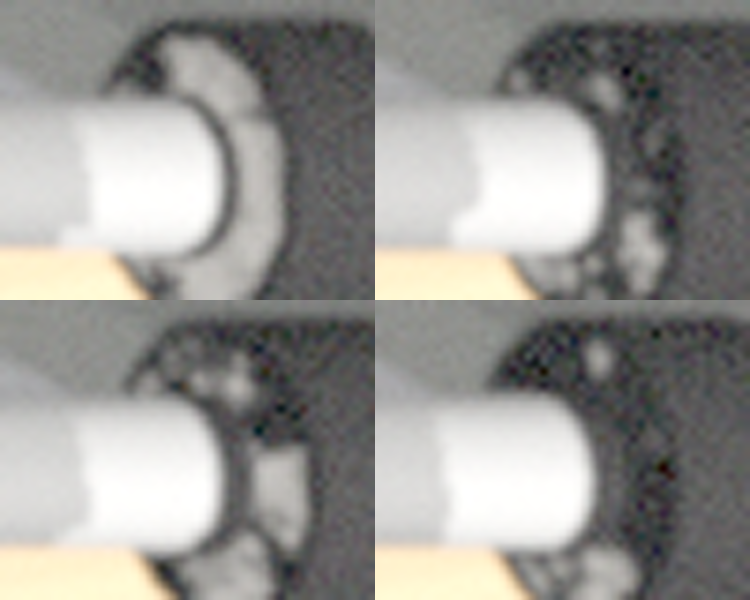

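Ring about 2.85 mm of 3 mm out now. One small last nudge.

Call:
move_arm(
  deltas=[
    [0,-1.3,0,0.005,0,0],
    [0,-0.8,0,0,0,0],
  ],
)

```text
t: 15.08
ee_pos: [509.9, 50.1, 147.4]
orientation: [0.271, 3.124, 0.013]
ft_force: [1.7, 8.6, -2.6]
width: 16.1
```

```bash
python3 look.py 17; python3 ax.py 17; python3 z.py pics/z4.png 14 15 16 17; python3 -c "
from plan import *
o=ctrl.get_obs();print((o['ee_pos']-mouth)@u,o['qvel'].round(4))"
```

```text
15.0833 [509.8574802   50.07373707 147.43626415] [ 1.74539262  8.57619044 -2.56896214] 16.10011148835918 126.08528701671749 1.5139085620524164
[509.86135743  50.03962096 147.45058989] [ 1.68693979  9.0124623  -2.16824217] 126.11820850595018
17 hole [500.4 234.8] faceedge [507.8 234.8] axial px/mm [-1.73  0.  ] rod dia px 20.4
  row 235 488 [200, 199, 200, 198, 185, 140, 74, 38, 37, 39, 36, 35, 21, 22, 18, 16, 18, 24, 35, 43, 42, 38, 44, 42, 40, 38, 46, 38, 39, 39]
126.11820850595018 [ 0.0006  0.0011 -0.0004  0.0003  0.0013 -0.0008]
```

View pics/z4.png

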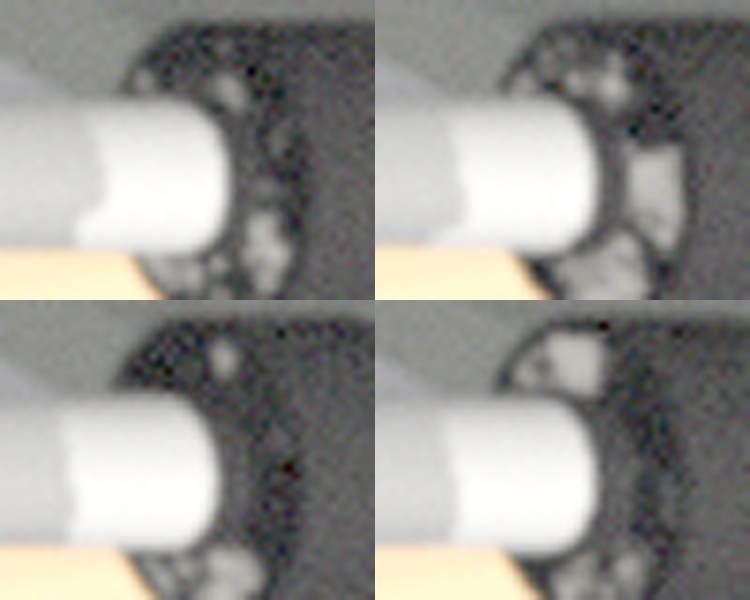

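View pics/s17.png

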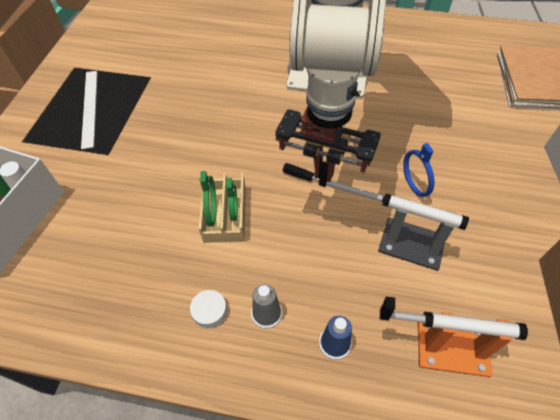

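The hoop stands in the left slot at (208,200), and the rod is held out. The ring's dark band is fully visible at about 3 mm, the grip is steady, and the bystanders haven't moved. Handing in.

```bash
python3 -c "
from workcell import ctrl
print(ctrl.close_job())"
```

```text
the job is handed in; nothing more can be done
None
```

The job is done and handed in at about 15 s. The hoop is in the rack's empty slot, and the arm is still holding the rod out at its mark.

- **Hoop:** I lifted it 63 mm by its tab, drew it off over the grip and stood it upright in the empty slot. A check after release put its top at 150 mm, which means it is resting on the slot floor, between both walls.
- **Rod:** I took the grip with the jaws along the rod and pulled until the ring mark came level with the mouth. The last tool reading was about 60.0 mm from the gripped rest position, holding against about 9 N with the joints nearly still.
- **Ring mark:** the wrist picture shows the 3 mm ring essentially all out. Judging from the ring's edge in the picture gives about 60.2 mm, so the two checks agree to within a few tenths; at that scale I can't tell them apart better than about 0.5 mm.
- **Everything else:** the thread cones, bobbin tin and screwdriver look unmoved in the last overview picture. The highest wrist force I saw was about 21 N, when the hoop touched the slot floor.

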